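# Set up the mushroom stall's counter shelf

## Robot

A 6-joint arm with a two-finger parallel gripper is mounted at the origin on the work surface. World frame = base frame: x ahead of the robot, y to its left, z up, the work surface at z = 0. Lengths are in m, angles in rad, forces in N, time in s.
With the tool pointing down it reaches from about 0.275 to 0.85 m from the base axis. Payload 19 kg.
Tool frame: the origin (TCP) lies on the centre line of the jaws, within the pads' length; the fingertips stand 22 mm ahead of it and the grasp point (between the pads) lies 3 mm ahead of it (arm.finger_overhang is the distance from the TCP to the fingertips, in m); x points along the fingers, y is the direction in which the jaws open and shut, and the axes are right-handed (so a half turn about x gives the same grasp; the last joint's range is limited). The gripper opens to 85 mm and grips with 20 to 120 N. Pads are 22 mm wide; open, the fingers measure 114 mm over their backs; the gripper's body (76 mm by 85 mm) begins 54 mm behind the grasp point. The pads swing forward as they close: fully open they stand 13 mm farther back than shut.
Start: joints at [1.142, 0.15, 1.437, -0, 1.554, -0.134], TCP at [0.167, 0.55, 0.253] pointing down, gripper open.
Joint ranges: [-2.8, 2.8], [-0.68, 2.1], [0.12, 2.68], [-1.39, 4.53], [0.16, 2.79], [-2.81, 2.81]. Speed limits (rad/s): [1.89, 1.89, 2.22, 3.01, 3.01, 3.01].

## Interface

Orientations are given as a rotation vector (axis times angle).
In Python, from rig import sensors, optics, arm gives the robot as it stands.
- The arm moves only by the tool jog_arm, never from a script. Its argument "motion" is a list of rows, each a list of 5 numbers: the shift along the tool's x, y, z in cm, then the turn about the tool's x in degrees, then the opening, from 0 (shut) to 1 (fully open). A call has 1 to 12 rows; each row is the pose to reach, as a shift and turn from the pose commanded when the call began, along the tool's axes at that moment; what a row does not reach only later rows make up. A row lasts 1/8 s, in which the tool goes at most 62.5 mm and 10.7 degrees, less where a joint would pass 70% of its speed; a pose out of reach is approached as far as the arm can. A call with a gripper value outside its range is refused whole. The fingers move at their own pace and stop on an object; "newtons" is the grip in N (left out, the last holds). Time passes only in rows, so rows that repeat a pose let the fingers close. It gives the time, the measured TCP pose, the force and the opening at its end, in the units of the state.
- sensors.sense(): the state, without advancing time (a new reading comes with each control period).
- optics.get_image(name): name is "scene" or "top" or "wrist"; returns (picture, depth): 480x640x3 uint8, red, green, blue; 480x640 float32, m along the optical axis (not along the pixel's ray), 0 where there is no reading.
- optics.get_calibration(name): a dict with "vertical_fov" (degrees; the focal length in pixels is half the picture's height over the tangent of half this angle, whatever the lens; pixels are square), "cx", "cy" (the principal point, pixels), "eye" and "rotation" of the camera in the world; the wrist camera has in their place "hand_eye" (4x4, takes a point from camera to tool coordinates, whose origin is the TCP and whose axes are the tool frame's). Camera axes: x right, y down, z forward; pixel columns grow to the right and rows downward; lengths in m; the calibration is good to about 2 mm. The wrist camera is an equidistant fisheye: a pixel r from the principal point sees the ray r / f radians off the axis. A picture is of the moment at which its call begins: read the wrist's pose just before it. get_calibration takes no time and is no camera call.
- arm.close_job(): hands the job in, once; it reports no verdict.
The state is a dict: "time": time; "q": joint angles; "qvel": joint speeds; "tau": joint torques, N m; "eef_pos": TCP position; "tool_rot": TCP orientation; "ft_force": force on the tool from outside, world axes, zero at the start; "moment": the same for the moment, N m; "finger_gap": opening from 0.0 (shut) to 1.0 (fully open).
Only numpy, scipy, OpenCV 4.12 (cv2) and the standard library are available. Lean on these libraries where they do the work, as an engineer would, in place of code of your own. Each camera call takes 0.05 s, during which the arm holds its last target. There are 200 camera calls.

## Task

Get the mushroom stand ready for customers: with the scraper block sweep all the bark chips off the stand's base board into the steel scrap tray at its open end (do not touch the chips with the fingers). Then hook the white shelf's claws into the upper two slots of both uprights and press it firmly down until it is locked fully home, and stand every punnet of mushrooms on the shelf, side by side. Leave the scraper standing on its rubber mat, and leave the bottle and the dish where they are.

Things in the scene. Friction and masses are not known exactly. Their poses are not given: they have to be found in the camera images.
- stand: Fixed counter display stand (mm). Origin on the table, in the plane of the two uprights' slotted front faces, half-way between them; +x is its front (over the base board), +y towards the scrap tray, z up. Two grey hollow steel uprights, 32 wide, centred at y -70 and +70, 185 high, stand behind the plane x 0
- board (a point): Centre of the clear floor of the stand's plywood base board, on its top; in the stand's frame at 74, -4, 22; axes as the stand's. Clear floor: x -60..+60, y -125..+124 of this point, with lips 12 high and 6 thick along rear, front and the -y end; the +y end is open
- slot (a point): Centre of the mouth of the uppermost slot of the +y upright (stand frame 0, 70, 158). Each upright has three slots in its front face, one above the other at 40 pitch, each 10 wide and 26 high in a face 4 thick, hollow behind it for 20. The upper two slots of both uprights take the claws; the other upright's slots are 140 to -y
- home (a point): Where shelf_grip ends when the shelf is locked home, at 66, 0, 151 in the stand's frame (x axes of both parallel, +x to the front); its front sags a little, so the point may hang 2 to 3 mm lower and 2 mm farther out. The claws can go in with shelf_grip 12 to 18 above this point, which is half-way 15 above; then the shelf drops that far
- tray: Fixed flat steel scrap tray for the chips, 150 (x) x 95 (y) x 20 high, walls 3, open on top; origin under its centre, axes as the stand's. It stands against the open +y end of the base board, its rim 2 mm below the board's top
- shelf_grip (a point): Loose white sheet-steel shelf, about 0.45 kg, 133 deep (x), 260 wide (y), 70 high, its side edges turned up 8 above the deck, standing. Point: centre of its grip bar; +x to the front (price rail), -x to the claws, z up. The bar runs along x in mid-deck, 10 wide, 20 high, top flush with the deck. Hand-holes beside it, x +-25, to y +-56, let fingers down on both sides. Rear edge x -66, underside z -60
- claw (a point): Centre of the upper claw of the shelf's +y bracket plate; axes as shelf_grip's. The bracket plates, 6 thick, at shelf y -70 and +70, each have two claws 40 apart on the rear edge: a neck 5.5 long, 8 high, then a tongue 5 thick hanging 12 lower (claw 10.5 deep, 20 high, 6 wide). Push them straight into the slots till the plates meet the uprights, then press down firmly (15 to 20 N)
- scraper_grip (a point): Loose wooden scraper block, 0.16 kg: sole 105 (x) x 40 (y) x 22 high, on it a dark upright grip 80 x 24 x 48; 70 high in all. The point lies in the grip, 48 above the underside; axes: x along the 105 length, z up
- mat: Fixed black rubber mat, the scraper's place, 150 (x) x 130 (y) x 4 thick; origin under its centre, z up
- punnet_a_mid (a point): Loose cardboard punnet of mushrooms, 56 x 56 square, walls 45 high (mushrooms heaped to 56), about 0.15 kg; there are two to four of them (None: absent). The point is its centre, 22.5 above its underside; x, y along its sides, z up. It stands on the shelf's deck with the point 32.5 above shelf_grip
- punnet_b_mid (a point): Loose cardboard punnet of mushrooms, 56 x 56 square, walls 45 high (mushrooms heaped to 56), about 0.15 kg; there are two to four of them (None: absent). The point is its centre, 22.5 above its underside; x, y along its sides, z up. It stands on the shelf's deck with the point 32.5 above shelf_grip
- punnet_c_mid (a point): Loose cardboard punnet of mushrooms, 56 x 56 square, walls 45 high (mushrooms heaped to 56), about 0.15 kg; there are two to four of them (None: absent). The point is its centre, 22.5 above its underside; x, y along its sides, z up. It stands on the shelf's deck with the point 32.5 above shelf_grip
- punnet_d_mid (a point): Loose cardboard punnet of mushrooms, 56 x 56 square, walls 45 high (mushrooms heaped to 56), about 0.15 kg; there are two to four of them (None: absent). The point is its centre, 22.5 above its underside; x, y along its sides, z up. It stands on the shelf's deck with the point 32.5 above shelf_grip
- chip1_mid (a point): Loose dark bark chip 24 x 16 x 8 mm, 10 g, lying on the stand's base board; there are three to five chips (None: absent). The point is its centre, 4 above its underside
- chip2_mid (a point): Loose dark bark chip 22 x 18 x 8 mm, 10 g, lying on the stand's base board; there are three to five chips (None: absent). The point is its centre, 4 above its underside
- chip3_mid (a point): Loose dark bark chip 26 x 15 x 8 mm, 10 g, lying on the stand's base board; there are three to five chips (None: absent). The point is its centre, 4 above its underside
- chip4_mid (a point): Loose dark bark chip 21 x 16 x 8 mm, 10 g, lying on the stand's base board; there are three to five chips (None: absent). The point is its centre, 4 above its underside
- chip5_mid (a point): Loose dark bark chip 24 x 17 x 8 mm, 10 g, lying on the stand's base board; there are three to five chips (None: absent). The point is its centre, 4 above its underside
- sanitizer: Bystander: white bottle, 56 across, 130 high; origin under its centre
- dish: Bystander: round wooden dish of mushrooms, 124 across, about 50 high; origin under its centre

How it is judged:
By the outcome, as a careful person would: the job done as asked, in the order asked, and still so for the second after the job is handed in, with the robot touching nothing.
Of punnet_a, punnet_b, punnet_c, punnet_d only 2 to 4 are there at a start; the rules pass over those that are not, and their reading is None.
Of chip1, chip2, chip3, chip4, chip5 only 3 to 5 are there at a start; the rules pass over those that are not, and their reading is None.
At some moment in a run one of scraper, punnet_a, punnet_b, punnet_c, punnet_d may be knocked a few centimetres aside while the robot is not near it.
It also fails if it takes over 210 s, if anything falls off the work surface, if the arm or the gripper's body presses on something with over 40 N, if the wrist force passes 120 N, or if a joint passes its speed limit or range.

## Working session

There is one attempt and no reset: what is moved stays moved. The work goes in short steps, Python scripts to look and compute and a tool call to move; the robot and the scene stay as the last step left them, time stands still between calls to the robot, and variables do not carry over. Pictures are saved under pics/ and viewed, about 12 in all and at most 16, crops included, and the job is handed in when it is done.

Besides the shell and the picture viewer there is one more tool, called after ">>>" in YAML: its name, and indented under it one key for each argument. jog_arm: Moves the arm, as the interface text tells. Its arguments: {"type":"object","properties":{"motion":{"type":"array","items":{"type":"array","items":{"type":"number"}}},"newtons":{"type":"number"}},"required":["motion"]}

```bash
mkdir -p pics; ls
cat > h.py <<'E'
import numpy as np, cv2
from rig import sensors, optics, arm
from scipy.spatial.transform import Rotation as R
def cal(n):
    c=optics.get_calibration(n); c['f']=240/np.tan(np.radians(c['vertical_fov'])/2); return c
def grab(n):
    s=sensors.sense(); im,d=optics.get_image(n); return s,im,d
def cam(n,s=None):
    c=cal(n)
    if n=='wrist':
        T=np.eye(4);T[:3,:3]=R.from_rotvec(s['tool_rot']).as_matrix();T[:3,3]=s['eef_pos'];T=T@np.array(c['hand_eye'])
        return c,T[:3,:3],T[:3,3]
    return c,np.array(c['rotation']).reshape(3,3),np.array(c['eye'])
def rays(n,uv,s=None):
    c,Rm,e=cam(n,s);uv=np.atleast_2d(uv).astype(float);x=(uv[:,0]-c['cx'])/c['f'];y=(uv[:,1]-c['cy'])/c['f']
    if n=='wrist':
        r=np.hypot(x,y)+1e-12;d=np.c_[x/r*np.sin(r),y/r*np.sin(r),np.cos(r)]
    else: d=np.c_[x,y,np.ones_like(x)]
    return e,d@Rm.T,d
def onplane(n,uv,z,s=None):
    e,d,_=rays(n,uv,s);return e+d*((z-e[2])/d[:,2])[:,None]
def cloud(n,depth,s=None):
    v,u=np.mgrid[:480,:640];e,d,dc=rays(n,np.c_[u.ravel(),v.ravel()],s)
    t=depth.ravel()/np.maximum(dc[:,2],1e-6);return (e+d*t[:,None]).reshape(480,640,3)
def save(n,im): cv2.imwrite('pics/'+n+'.png',im[:,:,::-1])
E
python3 - <<'E'
from h import *
for n in('scene','top'):
    s,im,d=grab(n);save(n+'0',im);np.savez(''+n+'0.npz',im=im,d=d);c=cal(n);print(n,c['f'],c['cx'],c['cy'],c['eye'],(d>0).mean())
print(cal('wrist'))
print(s)
E
```

```text
pics
scene 531.8984461572302 335.80447565779735 244.15848153409752 [ 0.96706469 -0.77344896  0.79264761] 0.9958430989583333
top 481.46789973540234 322.314440936154 225.97463651534557 [ 0.39262988 -0.00992118  1.43195197] 0.9957877604166666
{'vertical_fov': 65.70646984690485, 'cx': 325.8596464595826, 'cy': 242.16533922346343, 'hand_eye': array([[-4.26954502e-04, -3.00865439e-01,  9.53666506e-01,
        -1.20932582e-01],
       [ 9.99999590e-01,  6.33070880e-04,  6.47420740e-04,
         5.12782681e-04],
       [-7.98525020e-04,  9.53666392e-01,  3.00865045e-01,
        -7.64923699e-02],
       [ 0.00000000e+00,  0.00000000e+00,  0.00000000e+00,
         1.00000000e+00]]), 'f': np.float64(371.64829954431775)}
{'time': 0.05, 'q': array([ 1.14200559e+00,  1.50960849e-01,  1.43801196e+00,  4.95123448e-06,
        1.55381217e+00, -1.33957929e-01]), 'qvel': array([-0.00080619, -0.00035925, -0.00139186, -0.00070799, -0.00027945,
       -0.00160419]), 'tau': array([ 6.52762756e-03, -7.15106821e+01, -5.72430646e+01,  1.90056824e-07,
        7.06859602e-03, -3.14758574e-05]), 'eef_pos': array([0.16698556, 0.54998915, 0.25269927]), 'tool_rot': array([ 0.23051902,  1.55871667, -0.23232154]), 'ft_force': array([-0.36565441,  0.25563163,  0.06884515]), 'moment': array([-3.00345207e-03, -1.16115814e-05, -1.98805363e-02]), 'finger_gap': 1.004002823729491}
```

View pics/top0.png

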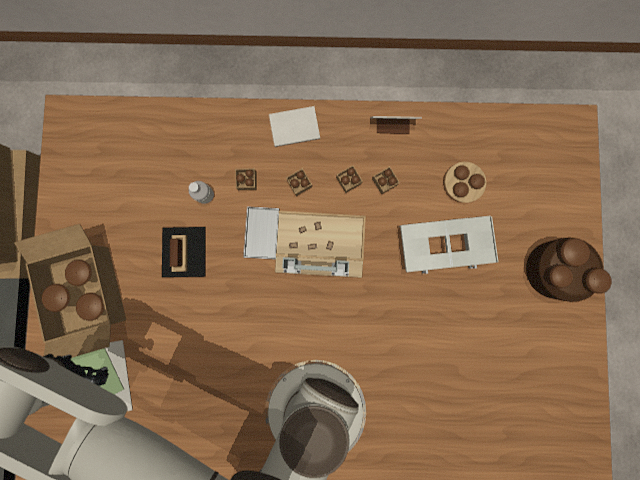

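View pics/scene0.png

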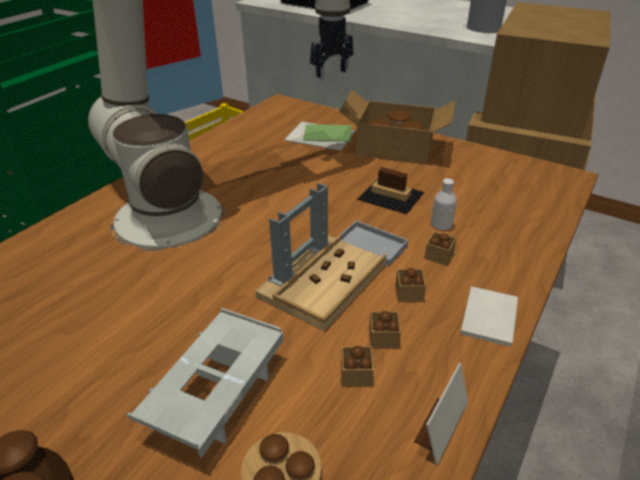

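The top view shows 4 punnets (around 246–385, 180), 5 chips (293–330, 226–246), the stand (285–350, 265), tray (262,233), mat with scraper (180,252), and shelf (448,245). In the scene view they stand upright.

Run:
```python
from h import *
z=np.load('top0.npz');im,d=z['im'],z['d'];P=cloud('top',d);hsv=cv2.cvtColor(im,cv2.COLOR_RGB2HSV)
print('table z',np.median(P[150:160,300:340,2]))
def rep(name,u0,v0,u1,v1,zlo,zhi,m=None):
    Q=P[v0:v1,u0:u1];k=(Q[...,2]>zlo)&(Q[...,2]<zhi)
    if m is not None:k&=m[v0:v1,u0:u1]
    if k.sum()<3: print(name,'few',k.sum());return
    A=Q[k];r=cv2.minAreaRect((A[:,:2]*1000).astype(np.float32))
    print(name,k.sum(),'c',np.round(r[0],1),'size',np.round(r[1],1),'ang',round(r[2],1),'zmed/p95',np.round(np.percentile(A[:,2]*1000,[5,50,95]),1))
rep('scraper grip',165,230,195,275,.055,.09)
rep('scraper all',165,230,195,275,.014,.09)
rep('mat',155,220,212,285,.002,.012)
for i,u in enumerate((246,299,348,385)): rep('punnet%d'%i,u-18,162,u+18,200,.02,.075)
rep('shelf',390,205,505,282,.058,.1)
rep('tray',240,200,277,265,.006,.03)
rep('board',270,205,372,282,.012,.04)
rep('uprights',270,240,372,290,.15,.2)
rep('uprL',270,240,315,290,.17,.2);rep('uprR',330,240,372,290,.17,.2)
rep('bottle',180,170,222,210,.03,.16);rep('dish',435,155,495,210,.01,.08)
# chips: dark on board
m=((hsv[...,2]<130)).astype(np.uint8);m[:215]=0;m[253:]=0;m[:,:283]=0;m[:,355:]=0
n,l,st,c=cv2.connectedComponentsWithStats(m)
for i in range(1,n):
    if st[i,4]>8: print('chip',st[i],onplane('top',c[i:i+1],.03)[0].round(4))
```

```text
Traceback (most recent call last):
  File "h.py", line 23, in cloud
    v,u=np.mgrid[:480,:640];e,d,dc=rays(n,np.c_[u.ravel(),v.ravel()],s)
                                   ~~~~^^^^^^^^^^^^^^^^^^^^^^^^^^^^^^^^
  File "h.py", line 15, in rays
    c,Rm,e=cam(n,s);uv=np.atleast_2d(uv).astype(float);x=(uv[:,0]-c['cx'])/c['f'];y=(uv[:,1]-c['cy'])/c['f']
           ~~~^^^^^
  File "h.py", line 13, in cam
    return c,np.array(c['rotation']).reshape(3,3),np.array(c['eye'])
             ~~~~~~~~~~~~~~~~~~~~~~~~~~~~~~~^^^^^
ValueError: cannot reshape array of size 3 into shape (3,3)
```

Rotation is a rotation vector.

```bash
sed -i "s/np.array(c\['rotation'\]).reshape(3,3)/R.from_rotvec(c['rotation']).as_matrix()/" h.py
cat > rep.py <<'E'
from h import *
def rep(P,name,u0,v0,u1,v1,zlo,zhi,m=None):
    Q=P[v0:v1,u0:u1];k=(Q[...,2]>zlo)&(Q[...,2]<zhi)
    if m is not None:k&=m[v0:v1,u0:u1]
    if k.sum()<3: print(name,'few',k.sum());return
    A=Q[k];r=cv2.minAreaRect((A[:,:2]*1000).astype(np.float32))
    print(name,k.sum(),'c',np.round(r[0],1),'size',np.round(r[1],1),'ang',round(r[2],1),'z',np.round(np.percentile(A[:,2]*1000,[5,50,95]),1))
E
python3 - <<'E'
from rep import *
z=np.load('top0.npz');im,d=z['im'],z['d'];P=cloud('top',d);hsv=cv2.cvtColor(im,cv2.COLOR_RGB2HSV)
print('table z',np.median(P[150:160,300:340,2]))
r=lambda *a:rep(P,*a)
r('scraper grip',165,230,195,275,.055,.09)
r('scraper all',165,230,195,275,.014,.09)
r('mat',155,220,212,285,.002,.012)
for i,u in enumerate((246,299,348,385)): r('punnet%d'%i,u-18,162,u+18,200,.02,.075)
r('shelf',390,205,505,282,.058,.1)
r('tray',240,200,277,265,.006,.03)
r('board',270,205,372,282,.012,.04)
r('uprL',270,240,315,290,.17,.2);r('uprR',330,240,372,290,.17,.2)
r('bottle',180,170,222,210,.03,.16);r('dish',435,155,495,210,.01,.08)
m=((hsv[...,2]<130)).astype(np.uint8);m[:215]=0;m[253:]=0;m[:,:283]=0;m[:,355:]=0
n,l,st,c=cv2.connectedComponentsWithStats(m)
for i in range(1,n):
    if st[i,4]>8: print('chip',st[i],onplane('top',c[i:i+1],.03)[0].round(4))
E
```

```text
table z -0.0017399927380683522
scraper grip 270 c [448.9 407.1] size [76.9 24. ] ang 2.8 z [59.5 71.7 76.7]
scraper all 585 c [448.2 407.5] size [103.1  40.6] ang 2.6 z [19.1 48.4 75.9]
mat 1252 c [451.4 401.6] size [191.8 167.9] ang 2.1 z [2.2 4.1 8.2]
punnet0 322 c [670.9 219.4] size [57.5 57.3] ang 3.8 z [25.8 45.6 55.2]
punnet1 295 c [665.5  61.6] size [58.3 56.1] ang 31.5 z [26.6 46.  55. ]
punnet2 305 c [677.2 -86.7] size [56.7 56.4] ang 30.5 z [26.7 46.3 55.9]
punnet3 305 c [ 675.1 -195.3] size [56.1 57.4] ang 32.2 z [26.8 46.3 54.8]
shelf 3739 c [ 483.3 -369.9] size [143.3 262.9] ang 6.9 z [63.9 68.6 74.1]
tray 301 c [510.2 171.1] size [180.8  96.2] ang 0.1 z [ 6.5 14.9 22.5]
board 5045 c [486.9   8.6] size [281.6 187.6] ang 87.6 z [16.  21.5 32.8]
uprL 53 c [420.4  51.6] size [79.1 27.6] ang 86.3 z [170.4 182.7 186.6]
uprR 45 c [416.9 -59. ] size [41.6 27.1] ang 86.0 z [171.4 183.  188.9]
bottle 384 c [624.1 342.1] size [49.7 54.9] ang 59.6 z [ 42.2  88.8 130.5]
dish 1301 c [ 674.1 -431.2] size [119.2 122. ] ang 46.7 z [22.1 30.  49.9]
chip [314 222   8   8  30] [0.5338 0.0047 0.03  ]
chip [299 227   7   6  22] [0.521  0.0498 0.03  ]
chip [326 241   7   9  28] [ 0.4771 -0.0309  0.03  ]
chip [289 242   9   6  25] [0.4755 0.0744 0.03  ]
chip [308 244   9   6  26] [0.4737 0.0184 0.03  ]
```

```bash
cat >> h.py <<'E'
def go(x,y,z,ydir=None):
    """print tool shift (cm) and turn (deg) from the measured pose; x,y,z in mm; ydir = world bearing (deg) of tool y"""
    s=sensors.sense();M=R.from_rotvec(s['tool_rot']).as_matrix()
    sh=M.T@(np.array([x,y,z])/1000-s['eef_pos'])*100
    b=np.degrees(np.arctan2(M[1,1],M[0,1]))
    t=0 if ydir is None else ((b-ydir+90)%180-90)
    print('shift cm',sh.round(2),'turn',round(t,2),'| now',(s['eef_pos']*1000).round(1),'ybear',round(b,2),'xdown',M[:,0].round(4),'F',s['ft_force'].round(1),'t',round(s['time'],2),'gap',round(s['finger_gap'],3),'q6',s['q'][5].round(2))
E
python3 - <<'E'
from h import *
go(448,407,250,92.7)
go(496,8,250,92.4)
E
```

```text
shift cm [ 0.28 -5.52 31.04] turn -19.59 | now [167.  550.  252.8] ybear 73.11 xdown [-4.e-04 -1.e-03 -1.e+00] F [-0.1 -0.1 -0.5] t 0.1 gap 1.002 q6 -0.13
shift cm [  0.32 -42.3   47.23] turn -19.29 | now [167.  550.  252.8] ybear 73.11 xdown [-4.e-04 -1.e-03 -1.e+00] F [-0.1 -0.1 -0.5] t 0.1 gap 1.002 q6 -0.13
```

>>> jog_arm:
  motion:
    - [0, -1, 5, -3, 1]
    - [0, -2, 10, -7, 1]
    - [0, -3, 15, -12, 1]
    - [0, -4, 20, -16, 1]
    - [0, -5, 25, -19.6, 1]
    - [0, -5.5, 29, -19.6, 1]
    - [0, -5.5, 31, -19.6, 1]
    - [0, -5.5, 31, -19.6, 1]

```text
time: 1.1
eef_pos: [0.4483, 0.4073, 0.2527]
tool_rot: [-0.037, 1.571, 0.036]
ft_force: [-0.2, 0.7, -0.8]
finger_gap: 1.002
```

Run:
```python
from rep import *
s,im,d=grab('wrist');save('w1',im);P=cloud('wrist',d,s)
print((d>0).mean())
rep(P,'grip',0,0,640,480,.06,.085);rep(P,'sole',0,0,640,480,.015,.03)
go(448,407,250)
```

```text
0.9958984375
grip 8655 c [501.5 269.4] size [ 333.8 1089.6] ang 22.6 z [61.8 73.9 83.5]
sole 15924 c [487.5 233.5] size [ 376.5 1149.2] ang 24.8 z [17.  22.2 28.1]
shift cm [ 0.29 -0.07  0.06] turn 0 | now [447.4 407.7 252.9] ybear 92.69 xdown [-8.e-04 -3.e-04 -1.e+00] F [-1.3 -0.3 -0.4] t 1.15 gap 0.997 q6 -1.01
```

View pics/w1.png

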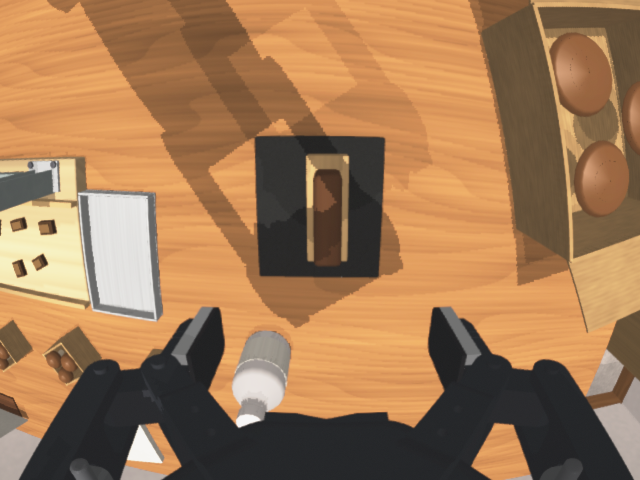

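The wrist view shows the scraper on its mat at (328, 210), the tray (120, 255), and fingers at the sides.

Run:
```python
from rep import *
s,im,d=grab('wrist');P=cloud('wrist',d,s);w=(255,130,390,280)
rep(P,'griptop',*w,.066,.08);rep(P,'grip',*w,.05,.08);rep(P,'sole',*w,.018,.03);rep(P,'all',*w,.012,.08);rep(P,'mat',250,130,395,285,.001,.007)
rep(P,'tray',78,185,165,325,.012,.03)
print('table',np.median(P[40:60,600:620,2]),np.median(P[300:320,300:320,2]))
go(448,407,60,92.5)
```

```text
griptop 2548 c [447.7 408.9] size [78.5 23.6] ang 2.5 z [71.4 74.  75.3]
grip 2603 c [447.7 408.9] size [78.5 23.6] ang 2.5 z [70.8 74.  75.3]
sole 1864 c [448.6 408.9] size [104.3  40.5] ang 2.7 z [24.8 26.2 27.4]
all 4558 c [448.6 408.9] size [104.3  40.5] ang 2.7 z [25.1 72.5 75.1]
mat 13883 c [454.2 404.4] size [166.3 159.4] ang 2.7 z [1.8 4.2 5.5]
tray 2422 c [513. 167.] size [114.3 156.3] ang 82.9 z [13.  19.4 22.6]
table 0.009163790235815289 0.00015989230966897972
shift cm [19.31 -0.11  0.12] turn 0.24 | now [446.9 408.  253.1] ybear 92.74 xdown [-6.e-04 -1.e-04 -1.e+00] F [ 0.3 -0.1  0.2] t 1.2 gap 1.0 q6 -1.01
```

>>> jog_arm:
  motion:
    - [4, 0.1, 0.1, 0, 1]
    - [9, 0.1, 0.1, 0, 1]
    - [14, 0.1, 0.1, 0, 1]
    - [17, 0.1, 0.1, 0, 1]
    - [19.2, 0.1, 0.1, 0, 1]
    - [19.2, 0.1, 0.1, 0, 0.2]
    - [19.2, 0.1, 0.1, 0, 0.1]
    - [19.2, 0.1, 0.1, 0, 0.1]
    - [19.2, 0.1, 0.1, 0, 0.1]
    - [19.2, 0.1, 0.1, 0, 0.1]
  newtons: 60

```text
time: 2.45
eef_pos: [0.4489, 0.4089, 0.0624]
tool_rot: [-0.036, 1.569, 0.038]
ft_force: [-2.9, 0.5, 5.9]
finger_gap: 0.274
```

>>> jog_arm:
  motion:
    - [-2, 0, 0, 0, 0.1]
    - [-6, 0, 0, 0, 0.1]
    - [-11, 0, 0, 0, 0.1]
    - [-16, 0, 0, 0, 0.1]
    - [-19, 0, 0, 0, 0.1]
    - [-19, -4, 1, 0, 0.1]
    - [-19, -10, 2, 0, 0.1]
    - [-19, -16, 3, 0, 0.1]
    - [-19, -22, 4, 0, 0.1]
    - [-19, -26, 4, 0, 0.1]
    - [-19, -28, 4, 0, 0.1]
    - [-19, -28, 4, 0, 0.1]

```text
time: 3.95
eef_pos: [0.5019, 0.1296, 0.2517]
tool_rot: [-0.036, 1.57, 0.035]
ft_force: [-0.4, -0.6, -2.3]
finger_gap: 0.272
```

Run:
```python
from rep import *
s,im,d=grab('wrist');save('w2',im);np.savez('w2.npz',im=im,d=d,s=s);go(496,8,250,92.4)
```

```text
shift cm [  0.16 -12.21  -1.15] turn 0.24 | now [501.9 130.5 251.6] ybear 92.64 xdown [ 4.e-04  1.e-04 -1.e+00] F [-0.4  0.3 -1.6] t 4.0 gap 0.275 q6 -1.51
```

View pics/w2.png

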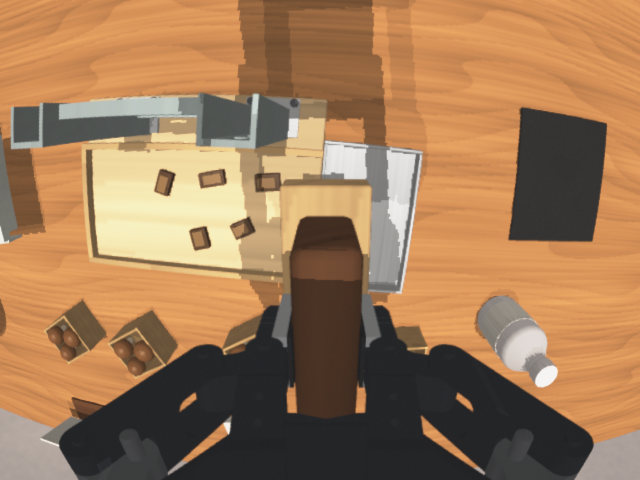

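The scraper is held; the board spans (85–325, 145–275), uprights run along the top (10–290, 100–145), and chips are all visible.

```bash
cat > st.py <<'E'
from rep import *
z=np.load('w2.npz',allow_pickle=True);P=cloud('wrist',z['d'],z['s'].item())
def line(k,name):
    A=P[k][:,:2]*1000
    # x = a + b*(y-8), robust
    b=np.polyfit(A[:,1]-8,A[:,0],1)
    for _ in range(5):
        r=A[:,0]-np.polyval(b,A[:,1]-8);q=abs(r)<max(1.5,1.5*np.std(r))
        b=np.polyfit(A[q,1]-8,A[q,0],1)
    print(name,len(A),'x@y8',b[1].round(2),'yaw(deg)',-np.degrees(np.arctan(b[0])).round(2),'sd',np.std(r[q]).round(2),'y',A[q,1].min().round(0),A[q,1].max().round(0))
X,Y,Z=P[...,0],P[...,1],P[...,2]
lip=(Z>.031)&(Z<.038)
line(lip&(X>.53)&(X<.58)&(Y<.08)&(Y>-.11),'frontlip')
line(lip&(X>.40)&(X<.45)&(Y<.12)&(Y>-.11),'rearlip')
k=lip&(abs(Y+.12)<.03)&(X>.45)&(X<.53);A=P[k]*1000;print('endlip y',np.percentile(A[:,1],[5,50,95]).round(1),len(A), 'x',A[:,0].mean().round(0),'slope',np.polyfit(A[:,0],A[:,1],1)[0].round(4))
for n,a,b in(('upr+',.05,.11),('upr-',-.11,-.03)):
    k=(Z>.06)&(Z<.17)&(X>.40)&(X<.44)&(Y>a)&(Y<b);line(k,n)
    k=(Z>.178)&(Z<.192)&(X>.37)&(X<.45)&(Y>a-.03)&(Y<b+.03);A=P[k]*1000;print(n,'top',k.sum(),A.min(0).round(1),A.max(0).round(1),np.median(A[:,2]).round(1))
print('floor z',np.median(Z[(X>.45)&(X<.53)&(Y<-.05)&(Y>-.10)&(Z<.03)]))
E
python3 st.py
```

```text
frontlip 1200 x@y8 569.86 yaw(deg) -2.31 sd 2.0 y -110.0 80.0
rearlip 1297 x@y8 444.35 yaw(deg) -2.29 sd 1.7 y -110.0 120.0
endlip y [-132.2 -128.1 -124.9] 418 x 489.0 slope -0.0413
upr+ 2562 x@y8 408.0 yaw(deg) -11.56 sd 6.74 y 50.0 92.0
upr+ top 1349 [407.6  58.8 178. ] [436.9  92.5 187.6] 185.0
upr- 2464 x@y8 428.73 yaw(deg) -7.21 sd 5.5 y -79.0 -30.0
upr- top 988 [402.  -80.9 178. ] [431.2 -46.2 187.3] 184.1
floor z 0.022144062725756586
```

```bash
cat >> h.py <<'E'
O=np.array([433.2,5.8]);YAW=-2.3
def S(x,y):
    a=np.radians(YAW);return O+np.array([[np.cos(a),-np.sin(a)],[np.sin(a),np.cos(a)]])@np.array([x,y])
E
python3 -c "
from h import *
print(S(74,-88),S(74,135));go(*S(74,-88),80,87.7)"
```

```text
[503.6087875  -85.09885942] [512.55817723 137.72149069]
shift cm [ 17.16 -21.55  -0.83] turn 4.94 | now [501.9 130.5 251.6] ybear 92.64 xdown [ 4.e-04  1.e-04 -1.e+00] F [-0.4  0.3 -1.6] t 4.0 gap 0.275 q6 -1.51
```

>>> jog_arm:
  motion:
    - [0, -5, -0.2, 1, 0.1]
    - [0, -10, -0.4, 2.5, 0.1]
    - [0, -15, -0.6, 4, 0.1]
    - [0, -19, -0.8, 4.9, 0.1]
    - [0, -21.5, -0.8, 4.9, 0.1]
    - [4, -21.5, -0.8, 4.9, 0.1]
    - [9, -21.5, -0.8, 4.9, 0.1]
    - [13, -21.5, -0.8, 4.9, 0.1]
    - [15.5, -21.5, -0.8, 4.9, 0.1]
    - [16.5, -21.5, -0.8, 4.9, 0.1]
    - [16.9, -21.5, -0.8, 4.9, 0.1]
    - [16.9, -21.5, -0.8, 4.9, 0.1]

```text
time: 5.5
eef_pos: [0.5045, -0.0843, 0.083]
tool_rot: [0.03, 1.57, -0.03]
ft_force: [0.4, -0.1, -1.8]
finger_gap: 0.274
```

Run:
```python
from h import *
s,im,d=grab('scene');P=cloud('scene',d)
cv2.imwrite('pics/s1.png',cv2.resize(im[150:370,200:460,::-1],None,fx=2.4,fy=2.4))
go(*S(74,-88),80,87.7);go(*S(74,135),80,87.7)
```

```text
shift cm [ 0.32 -0.07 -0.09] turn 0.12 | now [504.5 -84.4  83.2] ybear 87.82 xdown [ 1.2e-03 -5.0e-04 -1.0e+00] F [ 0.6  0.6 -0.7] t 5.55 gap 0.272 q6 -1.85
shift cm [ 0.31 22.23 -0.04] turn 0.12 | now [504.5 -84.4  83.2] ybear 87.82 xdown [ 1.2e-03 -5.0e-04 -1.0e+00] F [ 0.6  0.6 -0.7] t 5.55 gap 0.272 q6 -1.85
```

View pics/s1.png

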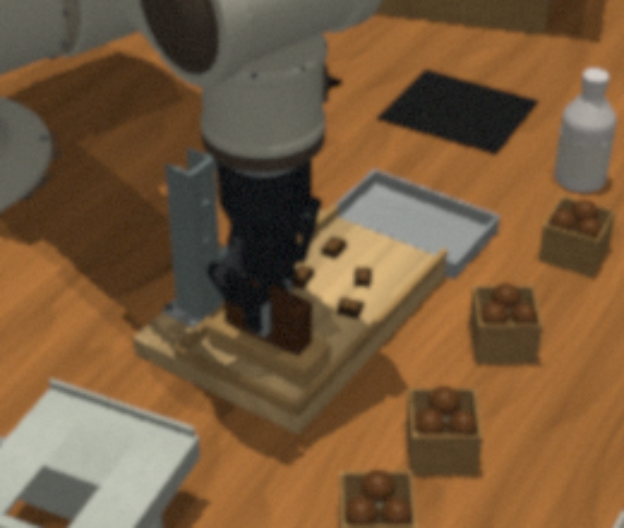

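The scraper sits inside the lips at the -y end, and the chips are all ahead of it.

>>> jog_arm:
  motion:
    - [0.2, 0, 0, 0.1, 0.1]
    - [0.3, 0, 0, 0.1, 0.1]
    - [0.3, 1, 0, 0.1, 0.1]
    - [0.3, 2.2, 0, 0.1, 0.1]
    - [0.3, 3.4, 0, 0.1, 0.1]
    - [0.3, 4.6, 0, 0.1, 0.1]
    - [0.3, 5.8, 0, 0.1, 0.1]
    - [0.3, 7.0, 0, 0.1, 0.1]
    - [0.3, 8.2, 0, 0.1, 0.1]
    - [0.3, 9.4, 0, 0.1, 0.1]
    - [0.3, 10.6, 0, 0.1, 0.1]
    - [0.3, 11, 0, 0.1, 0.1]

```text
time: 7.05
eef_pos: [0.509, 0.0253, 0.0805]
tool_rot: [0.03, 1.568, -0.032]
ft_force: [-0.2, -7.3, 8.2]
finger_gap: 0.272
```

Run:
```python
from h import *
s,im,d=grab('scene')
cv2.imwrite('pics/s2.png',cv2.resize(im[180:330,240:440,::-1],None,fx=2.4,fy=2.4))
go(*S(74,-88),80,87.7);go(*S(74,135),80,87.7)
```

```text
shift cm [  0.06 -11.07  -0.11] turn 0.03 | now [509.1  25.5  80.4] ybear 87.73 xdown [ 0.0023 -0.0013 -1.    ] F [ 0.8 -1.6  6.3] t 7.1 gap 0.272 q6 -1.63
shift cm [ 0.03 11.23 -0.09] turn 0.03 | now [509.1  25.5  80.4] ybear 87.73 xdown [ 0.0023 -0.0013 -1.    ] F [ 0.8 -1.6  6.3] t 7.1 gap 0.272 q6 -1.63
```

View pics/s2.png

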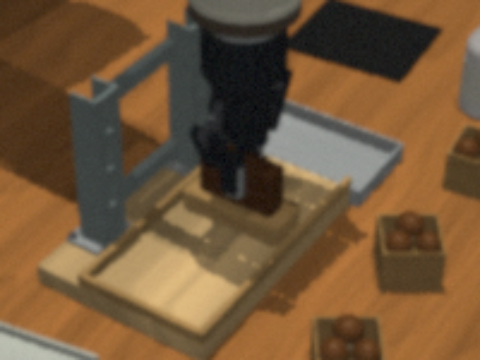

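The board is clean behind the scraper and contact force is light. I continue the sweep over the edge.

>>> jog_arm:
  motion:
    - [0, 1, 0, 0, 0.1]
    - [0, 2.2, 0, 0, 0.1]
    - [0, 3.4, 0, 0, 0.1]
    - [0, 4.6, 0, 0, 0.1]
    - [0, 5.8, 0, 0, 0.1]
    - [0, 7, 0, 0, 0.1]
    - [0, 8.2, 0, 0, 0.1]
    - [0, 9.4, 0, 0, 0.1]
    - [0, 10.6, 0, 0, 0.1]
    - [0, 11.6, 0, 0, 0.1]
    - [0, 12, 0, 0, 0.1]
    - [0, 12, 0, 0, 0.1]

```text
time: 8.6
eef_pos: [0.5129, 0.1454, 0.0792]
tool_rot: [0.031, 1.571, -0.031]
ft_force: [0.3, -0.1, -2.0]
finger_gap: 0.272
```

>>> jog_arm:
  motion:
    - [-3, 0, 0, 0, 0.1]
    - [-8, 0, 0, 0, 0.1]
    - [-13, 0, 0, 0, 0.1]
    - [-17, 0, 0, 0, 0.1]
    - [-17, 5, -1, -1, 0.1]
    - [-17, 10, -2, -2, 0.1]
    - [-17, 15, -3, -3, 0.1]
    - [-17, 20, -4, -4, 0.1]
    - [-17, 24, -5, -5, 0.1]
    - [-17, 26.5, -6, -5, 0.1]
    - [-17, 26.5, -6, -5, 0.1]

```text
time: 9.98
eef_pos: [0.463, 0.4137, 0.2487]
tool_rot: [-0.039, 1.571, 0.038]
ft_force: [0.3, 0.4, -2.1]
finger_gap: 0.273
```

Run:
```python
from h import *
s,im,d=grab('scene')
cv2.imwrite('pics/s3.png',cv2.resize(im[130:330,240:440,::-1],None,fx=2.4,fy=2.4))
s,im,d=grab('wrist');P=cloud('wrist',d,s);X,Y,Z=P[...,0],P[...,1],P[...,2];A=P[(Z>.001)&(Z<.007)&(abs(X-.45)<.08)&(abs(Y-.405)<.075)]*1000
print('mat',A.min(0),A.max(0),np.median(A,0))
go(448.2,408.9,64,92.7)
```

```text
mat [370.06699255 330.0355614    1.00013679] [529.78459153 479.92342118   6.89845107] [418.72785004 386.47384153   4.18854048]
shift cm [18.5  -0.24 -1.56] turn 0.02 | now [463.8 412.1 249. ] ybear 92.72 xdown [-4.e-04 -6.e-04 -1.e+00] F [ 0.1 -1.2 -1.2] t 10.07 gap 0.274 q6 -1.02
```

View pics/s3.png

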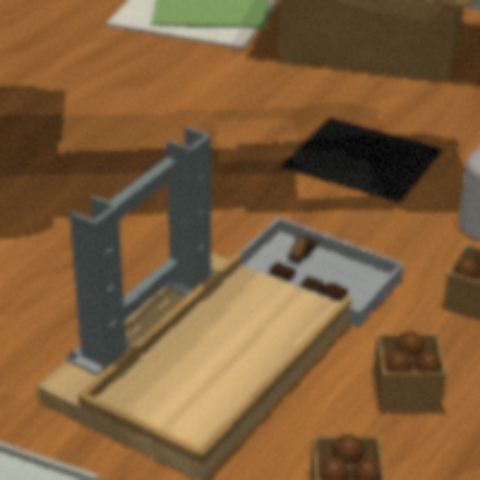

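The board is empty and chips are in the tray; 4 are visible, so I'll check the fifth from above. Next I put the scraper back.

>>> jog_arm:
  motion:
    - [0, -0.2, -1.4, 0, 0.1]
    - [5, -0.2, -1.4, 0, 0.1]
    - [10, -0.2, -1.4, 0, 0.1]
    - [15, -0.2, -1.4, 0, 0.1]
    - [17.5, -0.2, -1.4, 0, 0.1]
    - [18.5, -0.2, -1.4, 0, 0.1]
    - [18.65, -0.2, -1.4, 0, 0.1]
    - [18.65, -0.2, -1.4, 0, 0.1]
    - [18.65, -0.2, -1.4, 0, 0.6]
    - [18.65, -0.2, -1.4, 0, 0.9]
    - [18.65, -0.2, -1.4, 0, 1]
    - [18.65, -0.2, -1.4, 0, 1]

```text
time: 11.58
eef_pos: [0.4498, 0.4099, 0.0629]
tool_rot: [-0.037, 1.57, 0.037]
ft_force: [-0.1, -0.2, -0.5]
finger_gap: 1.004
```

>>> jog_arm:
  motion:
    - [-4, 0, 0, 0, 1]
    - [-9, 0, 0, 0, 1]
    - [-14, 0, 0, 0, 1]
    - [-19, 0, 0, 0, 1]
    - [-24, 0, -3, 0, 1]
    - [-28, -4, -3, 0, 1]
    - [-28, -9, -3, 0, 1]
    - [-28, -14, -3, 0, 1]
    - [-28, -20, -3, 0, 1]
    - [-28, -26, -3, 0, 1]
    - [-28, -31, -3, 0, 1]
    - [-28, -36, -3, 0, 1]

```text
time: 13.08
eef_pos: [0.4365, 0.0473, 0.343]
tool_rot: [-0.037, 1.57, 0.037]
ft_force: [1.5, 0.7, 0.7]
finger_gap: 1.002
```

>>> jog_arm:
  motion:
    - [0, -6, 1, 0, 1]
    - [0, -12, 2, 0, 1]
    - [0, -18, 3, 0, 1]
    - [0, -24, 4, -1, 1]
    - [0, -30, 5, -2, 1]
    - [0, -34, 5, -4, 1]
    - [0, -38, 5, -4, 1]
    - [0, -41, 5, -4, 1]
    - [0, -41, 5, -4, 1]
    - [0, -41, 5, -4, 1]

```text
time: 14.32
eef_pos: [0.5062, -0.3579, 0.3428]
tool_rot: [-0.092, 1.569, 0.092]
ft_force: [0.0, 0.7, 0.1]
finger_gap: 1.002
```

Run:
```python
from rep import *
s,im,d=grab('top');P=cloud('top',d);rep(P,'scraper',165,225,205,280,.014,.09);np.savez('top1.npz',im=im,d=d)
a=cv2.resize(im[195:280,230:380,::-1],None,fx=4,fy=4)
for i,u in enumerate((246,299,348,385)): rep(P,'punnet%d'%i,u-22,155,u+22,203,.02,.075)
s,im,d=grab('wrist');np.savez('w3.npz',im=im,d=d,s=s)
go(483,-370,200,97)
b=cv2.resize(im[:,:,::-1],(600,450));c=np.zeros((340+260 and 600,600,3),np.uint8)
save('w3',im);cv2.imwrite('pics/t1.png',a)
```

```text
scraper 587 c [450.1 409.1] size [105.4  43.5] ang 1.8 z [19.4 51.2 75.8]
punnet0 322 c [670.8 219.3] size [57.1 56.8] ang 3.8 z [24.7 45.8 55.2]
punnet1 293 c [665.3  61.6] size [57.8 56.3] ang 31.5 z [26.5 46.3 55. ]
punnet2 306 c [677.1 -87.1] size [57.2 57.3] ang 30.8 z [25.6 46.2 54.5]
punnet3 307 c [ 675.2 -195.1] size [56.3 57.9] ang 31.4 z [24.9 46.  55.1]
shift cm [14.32 -0.97 -2.46] turn -0.25 | now [ 506.3 -357.4  343.2] ybear 96.75 xdown [ 3.e-04 -2.e-04 -1.e+00] F [-0.  -0.4  0. ] t 14.43 gap 1.0 q6 -2.43
```

View pics/t1.png

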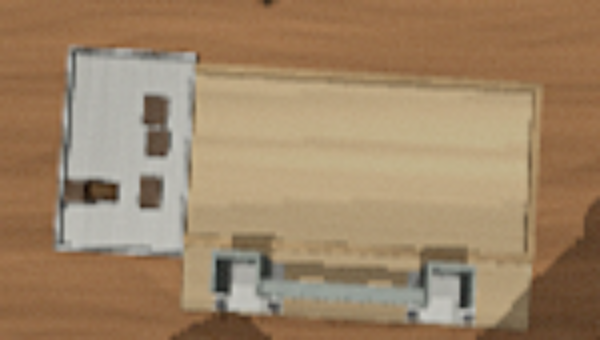

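View pics/w3.png

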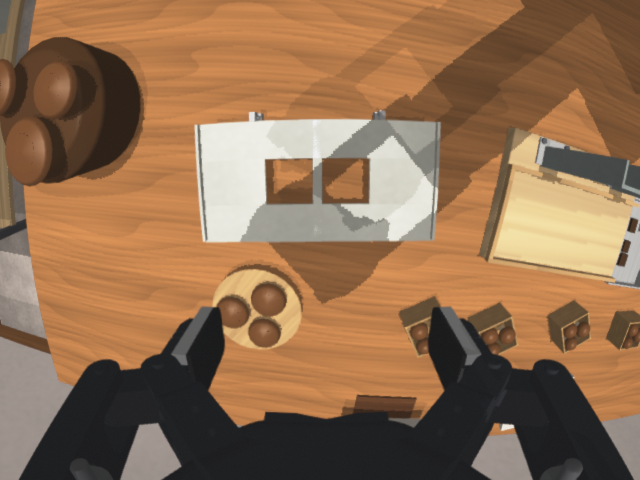

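Run:
```python
from rep import *
t=np.load('top1.npz');P=cloud('top',t['d']);Q=P[205:262,240:278]
print('tray heights >? ');h=(Q[...,2]*1000).round(0).astype(int)
print(h[30:46:1,2:36:1])
z=np.load('w3.npz',allow_pickle=True);s=z['s'].item();P=cloud('wrist',z['d'],s);im=z['im']
w=(180,100,460,260)
rep(P,'deck',*w,.06,.09);rep(P,'edge',*w,.073,.09);rep(P,'deckonly',*w,.064,.073)
X,Y,Z=P[...,0],P[...,1],P[...,2]
k=np.zeros(Z.shape,bool);k[100:260,180:460]=1;k&=(Z>.06)&(Z<.09);A=P[k]*1000
# holes: pixels inside deck region with low z
hole=np.zeros(Z.shape,np.uint8);hole[150:212,255:380]=(Z[150:212,255:380]<.03)
n,l,st,c=cv2.connectedComponentsWithStats(hole)
for i in range(1,n):
    if st[i,4]>200:
        cn=cv2.findContours((l==i).astype(np.uint8),cv2.RETR_EXTERNAL,cv2.CHAIN_APPROX_NONE)[0][0][:,0]
        W=onplane('wrist',cn,.069,s)[:,:2]*1000;r=cv2.minAreaRect(W.astype(np.float32));print('hole',st[i],r,W.mean(0))
# bar mid strip
```

```text
tray heights >? 
[[  -1   -2    4   20   18    3    1   -4    4 1432    5   -4    2    1
     5    8   -1    0    1    4   -2    1    4    4    0   -3   -3    4
     4   -2 1432    0    3    3]
 [  -2    1    4   18    8   -1    7    2    1    6    0    1    1   -2
    -1    1    5    0    0    3    4   -4    2    3   -1    2   -1    1
     2    5   -2    2    3    4]
 [  -1   -5   -2   22    7   -1   -3    3    0    0    0    1    4    7
     1    3    4    3    4    3    8   -4    4    2    4    6    4    1
     3    3    7    1   -3    0]
 [  -1   -1   -4   18    4    6   -5    4    3    2    6    1   -1   -6
     0    7    6    8    5   -5    3    1    3   14    7    1    0   -1
     4    4   -1   -2    2   -2]
 [   2   -2   -6   19    7   12    7    6    0   21   26   26    3   -5
     0    5    2    0    1   -4   -2    3    2   12    9   15    6   11
     4    2   -1    0    3   -2]
 [  -2   -6    1   16   11   12   13   16   15   25   21   21   19   13
    12   20   10   13    5   -1   -1    0    3    8    7   10   11   13
     5    3   -1   -1   -2    3]
 [  -7   -1   -7   18
[... 1606 characters left out ...]
 7    4    5    1   14 1432   -3    0
     1   -2   -2    1    2   -3    4    3    3    8    1   -1    7    1
     3    6    3   -1    2   19]]
deck 24744 c [ 482.6 -369.5] size [144.6 261.3] ang 7.1 z [68.9 70.3 72.2]
edge 963 c [ 486.1 -369. ] size [129.4 261.4] ang 7.2 z [73.6 77.8 79.4]
deckonly 23660 c [ 486.7 -368.8] size [136.6 257. ] ang 6.5 z [68.9 70.3 71.6]
hole [ 265  158   48   47 2127] ((490.87420654296875, -399.2965393066406), (50.17169952392578, 50.675601959228516), 6.394772052764893) [ 490.34127219 -399.01184189]
hole [ 322  158   48   45 2118] ((482.6759338378906, -338.6765441894531), (47.969810485839844, 50.509063720703125), 7.088930130004883) [ 482.37789998 -338.75325033]
```

A raised chip (z≈20) leans on a flat one (z≈8–12) in the tray, so all 5 are in. Shelf grip is at (486.6, -369.0), deck z≈70, yaw ≈7.2°.

```bash
python3 -c "
from h import *
go(486.6,-369,63,97.2)"
```

```text
shift cm [28.02 -0.91 -2.1 ] turn -0.45 | now [ 506.3 -357.4  343.2] ybear 96.75 xdown [ 3.e-04 -2.e-04 -1.e+00] F [-0.  -0.4  0. ] t 14.43 gap 1.0 q6 -2.43
```

>>> jog_arm:
  motion:
    - [4, -0.9, -2.1, -0.4, 0.45]
    - [10, -0.9, -2.1, -0.4, 0.45]
    - [16, -0.9, -2.1, -0.4, 0.45]
    - [21, -0.9, -2.1, -0.4, 0.45]
    - [24, -0.9, -2.1, -0.4, 0.45]
    - [26, -0.9, -2.1, -0.4, 0.45]
    - [27.5, -0.9, -2.1, -0.4, 0.45]
    - [28, -0.9, -2.1, -0.4, 0.45]
    - [28, -0.9, -2.1, -0.4, 0.45]

```text
time: 15.55
eef_pos: [0.4865, -0.3696, 0.0633]
tool_rot: [-0.098, 1.568, 0.097]
ft_force: [-0.2, 0.3, 0.8]
finger_gap: 0.455
```

>>> jog_arm:
  motion:
    - [0, 0, 0, 0, 0.2]
    - [0, 0, 0, 0, 0]
    - [0, 0, 0, 0, 0]
    - [0, 0, 0, 0, 0]
    - [0, 0, 0, 0, 0]
    - [0, 0, 0, 0, 0]
  newtons: 110

```text
time: 16.3
eef_pos: [0.4866, -0.3699, 0.0639]
tool_rot: [-0.098, 1.568, 0.097]
ft_force: [-1.9, 2.4, 6.9]
finger_gap: 0.097
```

```bash
python3 -c "
from h import *
go(486.6,-369,63,97.2);go(*S(100,0),215,87.7);print(S(100,0))"
```

```text
shift cm [0.09 0.09 0.01] turn -0.09 | now [ 486.6 -369.9   63.9] ybear 97.11 xdown [ 9.e-04 -9.e-04 -1.e+00] F [-1.9  2.4  6.9] t 16.3 gap 0.097 q6 -2.47
shift cm [-15.14  36.29   9.23] turn 9.41 | now [ 486.6 -369.9   63.9] ybear 97.11 xdown [ 9.e-04 -9.e-04 -1.e+00] F [-1.9  2.4  6.9] t 16.3 gap 0.097 q6 -2.47
[533.11943951   1.78682075]
```

>>> jog_arm:
  motion:
    - [-1, 0, 0, 0, 0]
    - [-3, 0, 0, 0, 0]
    - [-6, 0, 0, 0, 0]
    - [-10, 0, 1, 0, 0]
    - [-13, 0, 3, 0, 0]
    - [-15, 0, 6, 0, 0]
    - [-15, 2, 9, 2, 0]
    - [-15, 6, 10.5, 4, 0]
    - [-15, 11, 10.7, 6, 0]
    - [-15, 16, 10.7, 8, 0]
    - [-15, 21, 10.7, 9.4, 0]
    - [-15, 25, 10.7, 9.4, 0]

```text
time: 17.8
eef_pos: [0.561, -0.1065, 0.2134]
tool_rot: [0.031, 1.57, -0.031]
ft_force: [0.6, -0.0, -4.9]
finger_gap: 0.089
```

>>> jog_arm:
  motion:
    - [0, 3, 0, 0, 0]
    - [0, 6, 0, 0, 0]
    - [0, 9, 0, 0, 0]
    - [0, 10.5, 0, 0, 0]
    - [0, 11, 0, 0, 0]
    - [0, 11, 0, 0, 0]
    - [0, 11, 0, 0, 0]

```text
time: 18.68
eef_pos: [0.566, 0.0008, 0.2127]
tool_rot: [0.032, 1.571, -0.032]
ft_force: [-0.1, -0.1, -5.3]
finger_gap: 0.099
```

Run:
```python
from rep import *
go(*S(100,0),215,87.7)
s,im,d=grab('wrist');np.savez('w4.npz',im=im,d=d,s=s);save('w4',im)
P=cloud('wrist',d,s);X,Y,Z=P[...,0],P[...,1],P[...,2]
s2,im2,d2=grab('scene');cv2.imwrite('pics/s4.png',cv2.resize(im2[120:340,220:460,::-1],None,fx=2.5,fy=2.5))
```

```text
shift cm [-0.23 -0.03 -3.29] turn -0.04 | now [566.    0.8 212.7] ybear 87.66 xdown [-2.e-04 -3.e-04 -1.e+00] F [-0.1 -0.1 -5.3] t 18.68 gap 0.099 q6 -1.66
```

View pics/w4.png

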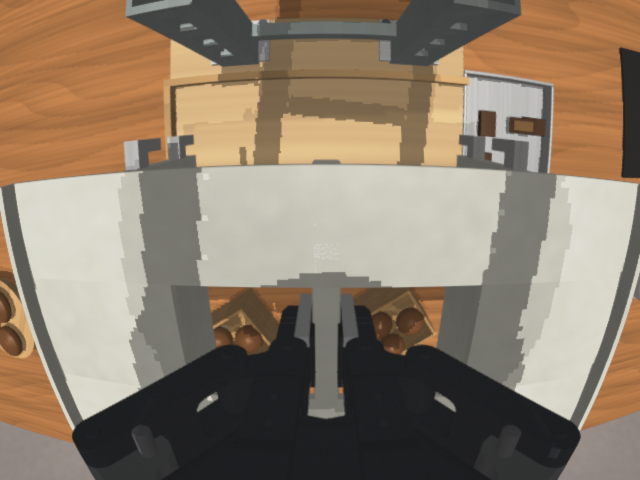

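The wrist view shows the shelf held level, its claws at (145,150)/(180,148) and (470,148)/(515,150), and the slotted uprights at (130–250, 0–65) and (390–515, 0–65).

```bash
cat > al.py <<'E'
from rep import *
import sys
z=np.load(sys.argv[1],allow_pickle=True);s=z['s'].item();P=cloud('wrist',z['d'],s)*1000;tz=s['eef_pos'][2]*1000
a=np.radians(YAW);c,n=np.cos(a),np.sin(a)
x=P[...,0]-O[0];y=P[...,1]-O[1];L=np.stack([c*x+n*y,-n*x+c*y,P[...,2]],-1)  # stand frame
dk=(abs(L[...,2]-(tz+7))<5)&(L[...,0]>20)&(abs(L[...,1])<115);dk[300:]=0
A=L[dk];co=np.linalg.lstsq(np.c_[A[:,:2],np.ones(len(A))],A[:,2],rcond=None)[0];print('deck slope x,y (deg)',np.degrees(co[:2]).round(2))
t=s['eef_pos']*1000-np.r_[O,0];ts=(c*t[0]+n*t[1],-n*t[0]+c*t[1]);print('tcp stand',np.round(ts,1),'deck z at tcp',(co[0]*ts[0]+co[1]*ts[1]+co[2]).round(1),'tcp z',tz.round(1))
# rear edge per image column
e=[]
for u in range(60,580,4):
    v=np.where(dk[:,u])[0]
    if len(v): e.append(L[v[:2],u].mean(0))
e=np.array(e);e=e[abs(e[:,1])<110];b=np.polyfit(e[:,1],e[:,0],1);r=e[:,0]-np.polyval(b,e[:,1]);q=abs(r)<1.5;b=np.polyfit(e[q,1],e[q,0],1);print('rear edge x@0',b[1].round(1),'shelf yaw rel (deg)',-np.degrees(b[0]).round(2))
# side edges (raised)
sd=(abs(L[...,2]-(tz+14))<6)&(L[...,0]>20);sd[330:]=0
for sg in(-1,1):
    B=L[sd&(L[...,1]*sg>115)];print('side',sg,len(B),np.percentile(B[:,1],[2,50,98]).round(1))
# claws
cl=(L[...,0]>b[1]-14)&(L[...,0]<b[1]-2)&(L[...,2]>tz-70)&(L[...,2]<tz+5)
for sg in(-1,1):
  for lo,hi,nm in((tz-25,tz+5,'upper'),(tz-70,tz-30,'lower')):
    B=L[cl&(L[...,1]*sg>50)&(L[...,1]*sg<90)&(L[...,2]>lo)&(L[...,2]<hi)]
    if len(B)>5: print('claw',sg,nm,len(B),'x',np.percentile(B[:,0],[3,97]).round(1),'y',np.percentile(B[:,1],[3,50,97]).round(1),'z',np.percentile(B[:,2],[3,97]).round(1))
# uprights
for sg in(-1,1):
    B=L[(L[...,2]>175)&(L[...,2]<195)&(abs(L[...,0]+12)<25)&(L[...,1]*sg>45)&(L[...,1]*sg<95)]
    if len(B)>5:print('upr top',sg,len(B),'x',np.percentile(B[:,0],[2,98]).round(1),'y',np.percentile(B[:,1],[2,50,98]).round(1),'z',np.median(B[:,2]).round(1))
    k=(L[...,2]>115)&(L[...,2]<178)&(abs(L[...,0])<4)&(L[...,1]*sg>48)&(L[...,1]*sg<92)
    B=L[k]
    if len(B)>5:print('face',sg,len(B),'x med',np.median(B[:,0]).round(1),'y',np.percentile(B[:,1],[1,99]).round(1),'z',np.percentile(B[:,2],[1,99]).round(0))
    k=(L[...,2]>80)&(L[...,2]<178)&(L[...,0]<-5)&(L[...,0]>-26)&(L[...,1]*sg>60)&(L[...,1]*sg<80)
    B=L[k]
    if len(B)>5:print('slot interior',sg,len(B),'y',np.percentile(B[:,1],[2,50,98]).round(1),'z',np.percentile(B[:,2],[2,98]).round(0))
E
python3 al.py w4.npz
```

```text
deck slope x,y (deg) [-0.02  0.05]
tcp stand [132.9   0.3] deck z at tcp 219.2 tcp z 212.7
rear edge x@0 67.6 shelf yaw rel (deg) 0.01
side -1 2088 [-129.3 -126.4 -124.8]
side 1 1439 [126.1 127.8 130.7]
claw -1 upper 718 x [57.3 65.3] y [-71.9 -66.6 -65.7] z [193.2 212.2]
claw -1 lower 428 x [57.  65.3] y [-71.9 -66.6 -65.7] z [153.3 172.2]
claw 1 upper 715 x [57.3 65.2] y [67.2 68.2 73.4] z [193.1 212.4]
claw 1 lower 430 x [57.  65.2] y [67.3 68.3 73.4] z [153.4 172.3]
upr top -1 1138 x [-7.8  0.6] y [-86.1 -71.7 -54.7] z 184.1
face -1 2034 x med -0.1 y [-86.4 -54.4] z [116. 178.]
upr top 1 1084 x [-7.3  0.5] y [53.1 70.4 84.7] z 184.0
face 1 2039 x med -0.1 y [52.8 85. ] z [116. 178.]
```

>>> jog_arm:
  motion:
    - [1.5, -0.15, 0, 0, 0]
    - [3, -0.15, -1, 0, 0]
    - [4, -0.15, -2, 0, 0]
    - [4.4, -0.15, -3, 0, 0]
    - [4.4, -0.15, -3.8, 0, 0]
    - [4.4, -0.15, -4.2, 0, 0]
    - [4.4, -0.15, -4.2, 0, 0]
    - [4.4, -0.15, -4.2, 0, 0]

```text
time: 19.77
eef_pos: [0.5242, 0.0017, 0.169]
tool_rot: [0.031, 1.57, -0.032]
ft_force: [-0.1, -0.3, -6.4]
finger_gap: 0.097
```

```bash
python3 - <<'E'
from rep import *
s,im,d=grab('wrist');np.savez('w5.npz',im=im,d=d,s=s);go(*S(65.3,-1.2),168.5,87.7)
E
python3 al.py w5.npz
```

```text
shift cm [ 0.04 -0.08 -2.58] turn 0.01 | now [524.2   1.7 168.9] ybear 87.71 xdown [ 3.e-04 -1.e-04 -1.e+00] F [ 1.   0.1 -6.6] t 19.82 gap 0.095 q6 -1.67
deck slope x,y (deg) [0.03 0.05]
tcp stand [91.1 -0.4] deck z at tcp 175.5 tcp z 169.0
rear edge x@0 25.9 shelf yaw rel (deg) 0.06
side -1 2093 [-130.1 -127.2 -125.6]
side 1 1450 [125.3 127.  130. ]
claw -1 upper 711 x [15.6 23.5] y [-72.6 -67.4 -66.4] z [149.6 168.4]
claw -1 lower 427 x [15.3 23.5] y [-72.5 -67.5 -66.5] z [109.5 128.5]
claw 1 upper 722 x [15.5 23.5] y [66.4 67.4 72.7] z [149.4 168.4]
claw 1 lower 434 x [15.2 23.5] y [66.5 67.5 72.7] z [109.4 128.5]
upr top -1 4634 x [-27.2   0.2] y [-86.4 -66.3 -54.3] z 184.1
face -1 1661 x med -0.1 y [-86.3 -54.1] z [117. 178.]
upr top 1 4672 x [-27.2   0.1] y [52.7 64.8 84.8] z 184.2
face 1 1652 x med -0.1 y [52.7 84.6] z [117. 178.]
```

>>> jog_arm:
  motion:
    - [0, -0.08, 0, 0, 0]
    - [0, -0.08, -0.5, 0, 0]
    - [0, -0.08, -1, 0, 0]
    - [0, -0.08, -1.4, 0, 0]
    - [0, -0.08, -1.7, 0, 0]
    - [0, -0.08, -1.9, 0, 0]
    - [0, -0.08, -1.9, 0, 0]

```text
time: 20.7
eef_pos: [0.5049, 0.0017, 0.1689]
tool_rot: [0.031, 1.57, -0.031]
ft_force: [0.5, 0.6, -5.3]
finger_gap: 0.099
```

>>> jog_arm:
  motion:
    - [0, 0, -0.2, 0, 0]
    - [0, 0, -0.4, 0, 0]
    - [0, 0, -0.6, 0, 0]
    - [0, 0, -0.7, 0, 0]
    - [0, 0, -0.7, 0, 0]

```text
time: 21.32
eef_pos: [0.4984, 0.0019, 0.169]
tool_rot: [0.031, 1.569, -0.032]
ft_force: [5.8, 0.1, -7.6]
finger_gap: 0.096
```

```bash
python3 - <<'E'
from rep import *
s,im,d=grab('wrist');np.savez('w6.npz',im=im,d=d,s=s);go(*S(65.3,-1.2),153.5,87.7)
E
python3 al.py w6.npz
```

```text
shift cm [ 1.55  0.   -0.01] turn 0.0 | now [498.5   1.9 169. ] ybear 87.7 xdown [ 1.5e-03 -2.0e-04 -1.0e+00] F [ 6.1 -0.6 -6.8] t 21.38 gap 0.095 q6 -1.68
deck slope x,y (deg) [-0.1   0.06]
tcp stand [65.4 -1.2] deck z at tcp 175.3 tcp z 169.0
rear edge x@0 20.4 shelf yaw rel (deg) -0.01
side -1 1367 [-131.1 -128.  -126.6]
side 1 1283 [124.8 126.3 129.1]
claw -1 upper 55 x [ 6.9 17.6] y [-88.5 -71.1 -52.6] z [173.5 174. ]
claw 1 upper 48 x [ 6.6 17.9] y [51.2 68.1 89.3] z [173.4 174. ]
upr top -1 7333 x [-26.9  12.4] y [-91.5 -66.2 -47.1] z 179.1
face -1 1711 x med 1.3 y [-90.9 -48.5] z [118. 177.]
slot interior -1 211 y [-74.  -70.6 -67.4] z [166. 168.]
upr top 1 7620 x [-26.9  12.3] y [46.8 65.8 92.1] z 178.8
face 1 1636 x med 1.4 y [48.3 91. ] z [117. 177.]
slot interior 1 218 y [65.8 69.1 72.1] z [166. 169.]
```

Claws are in (contact 6 N at x 65.4). Now I press down.

>>> jog_arm:
  motion:
    - [0.3, 0, 0.05, 0, 0]
    - [0.6, 0, 0.05, 0, 0]
    - [0.9, 0, 0.05, 0, 0]
    - [1.1, 0, 0.05, 0, 0]
    - [1.3, 0, 0.05, 0, 0]
    - [1.3, 0, 0.05, 0, 0]

```text
time: 22.12
eef_pos: [0.4985, 0.002, 0.1556]
tool_rot: [0.031, 1.571, -0.031]
ft_force: [4.4, 0.3, -7.9]
finger_gap: 0.095
```

>>> jog_arm:
  motion:
    - [0.1, 0, 0, 0, 0]
    - [0.2, 0, 0, 0, 0]
    - [0.3, 0, 0, 0, 0]
    - [0.3, 0, 0, 0, 0]
    - [0.3, 0, 0, 0, 0]

```text
time: 22.75
eef_pos: [0.4991, 0.0019, 0.1539]
tool_rot: [0.031, 1.568, -0.032]
ft_force: [4.4, 0.2, 9.1]
finger_gap: 0.096
```

>>> jog_arm:
  motion:
    - [0.1, 0, 0, 0, 0]
    - [0.2, 0, 0, 0, 0]
    - [0.3, 0, 0, 0, 0]
    - [0.3, 0, 0, 0, 0]
    - [0.3, 0, 0, 0, 0]

```text
time: 23.38
eef_pos: [0.5003, 0.0018, 0.1522]
tool_rot: [0.031, 1.565, -0.032]
ft_force: [8.7, 2.2, 18.5]
finger_gap: 0.096
```

```bash
python3 - <<'E'
from rep import *
s,im,d=grab('wrist');np.savez('w7.npz',im=im,d=d,s=s);save('w7',im);go(*S(65.3,-1.2),153.5,87.7)
E
python3 al.py w7.npz
```

```text
shift cm [-0.13  0.01 -0.19] turn 0.01 | now [500.3   1.8 152.2] ybear 87.71 xdown [ 5.7e-03 -6.0e-04 -1.0e+00] F [ 9.1  1.2 18.2] t 23.43 gap 0.1 q6 -1.68
deck slope x,y (deg) [-2.26  0.05]
tcp stand [67.2 -1.3] deck z at tcp 158.6 tcp z 152.2
rear edge x@0 20.4 shelf yaw rel (deg) 0.01
side -1 2027 [-130.8 -127.8 -116.1]
side 1 1842 [115.7 125.9 128.7]
claw -1 lower 57 x [6.5 8.7] y [-68.3 -67.8 -67.3] z [ 92.1 113.2]
claw 1 lower 48 x [6.5 8.6] y [65.8 66.3 66.9] z [ 91.8 112.9]
upr top -1 6179 x [-27.2  -0.2] y [-86.3 -63.8 -54.2] z 183.8
face -1 1626 x med -0.8 y [-89.4 -49. ] z [117. 178.]
upr top 1 6212 x [-27.3  -0.4] y [52.6 61.8 84.6] z 183.9
face 1 1611 x med -0.6 y [48.7 89.5] z [116. 177.]
```

>>> jog_arm:
  motion:
    - [0.1, 0, 0, 0, 0]
    - [0.2, 0, 0, 0, 0]
    - [0.3, 0, 0, 0, 0]
    - [0.3, 0, 0, 0, 0]
    - [0.3, 0, 0, 0, 0]

```text
time: 24.05
eef_pos: [0.5007, 0.0018, 0.1513]
tool_rot: [0.031, 1.563, -0.032]
ft_force: [0.4, 2.0, 48.3]
finger_gap: 0.093
```

```bash
python3 - <<'E'
from rep import *
s,im,d=grab('wrist');np.savez('w7.npz',im=im,d=d,s=s);go(*S(65.3,-1.2),153.5,87.7)
E
python3 al.py w7.npz | head -3
```

```text
shift cm [-0.22  0.01 -0.23] turn 0.02 | now [500.7   1.8 151.3] ybear 87.72 xdown [ 0.0077 -0.001  -1.    ] F [ 0.8  3.3 48.5] t 24.1 gap 0.097 q6 -1.68
deck slope x,y (deg) [-2.82  0.04]
tcp stand [67.6 -1.3] deck z at tcp 157.9 tcp z 151.3
rear edge x@0 20.4 shelf yaw rel (deg) 0.02
```

Stiff at 48 N: it is seated. Easing off, then releasing and checking.

>>> jog_arm:
  motion:
    - [-0.15, 0, 0, 0, 0]
    - [-0.3, 0, 0, 0, 0]
    - [-0.4, 0, 0, 0, 0]
    - [-0.4, 0, 0, 0, 0]

```text
time: 24.6
eef_pos: [0.5001, 0.0019, 0.1526]
tool_rot: [0.031, 1.566, -0.032]
ft_force: [11.4, 0.6, 10.8]
finger_gap: 0.092
```

>>> jog_arm:
  motion:
    - [0, 0, 0, 0, 0.2]
    - [0, 0, 0, 0, 0.4]
    - [0, 0, 0, 0, 0.4]
    - [0, 0, 0, 0, 0.4]
    - [-1, 0, 0, 0, 0.4]
    - [-3, 0, 0, 0, 0.4]
    - [-7, 0, 0, 0, 0.4]
    - [-12, 0, 0, 0, 0.4]
    - [-17, 0, 0, 0, 1]
    - [-20, 0, 0, 0, 1]
    - [-20, 0, 0, 0, 1]

```text
time: 25.98
eef_pos: [0.4988, 0.002, 0.3537]
tool_rot: [0.031, 1.566, -0.032]
ft_force: [-0.0, -0.3, -0.4]
finger_gap: 0.993
```

Run:
```python
from rep import *
s,im,d=grab('wrist');np.savez('w8.npz',im=im,d=d,s=s);save('w8',im);go(*S(65.3,-1.2),153.5,87.7)
P=cloud('wrist',d,s)*1000;a=np.radians(YAW);c,n=np.cos(a),np.sin(a);x=P[...,0]-O[0];y=P[...,1]-O[1];X=c*x+n*y;Y=-n*x+c*y;Z=P[...,2]
k=(Z>150)&(Z<172)&(X>3)&(X<130)&(abs(Y)<120)
A=np.c_[X[k],Y[k],np.ones(k.sum())];b=np.linalg.lstsq(A,Z[k],rcond=None)[0];r=abs(A@b-Z[k])<2;b=np.linalg.lstsq(A[r],Z[k][r],rcond=None)[0]
print('deck z rear(0)',b[2].round(1),'at 66',(b[2]+66*b[0]).round(1),'slopes',np.degrees(b[:2]).round(2))
print('upr top',np.median(Z[(Z>176)&(Z<192)&(X<-2)&(X>-26)&(abs(abs(Y)-70)<15)]).round(1))
K=(Z>140)&(Z<176)&(X>1)&(X<160)&(abs(Y)<140);print('deck extent x',np.percentile(X[K],[.5,99.5]).round(1),'y',np.percentile(Y[K],[.5,99.5]).round(1))
s,im,d=grab('top');np.savez('top2.npz',im=im,d=d);P=cloud('top',d)
for i,u in enumerate((246,299,348,385)): rep(P,'punnet%d'%i,u-22,155,u+22,203,.02,.075)
```

```text
shift cm [ 1.983e+01  1.000e-02 -5.000e-02] turn 0.01 | now [498.5   2.  351.8] ybear 87.71 xdown [ 1.7e-03 -4.0e-04 -1.0e+00] F [-0.   0.3 -0.7] t 26.02 gap 1.001 q6 -1.68
deck z rear(0) 161.2 at 66 158.9 slopes [-1.99  0.04]
upr top 184.9
deck extent x [  2.3 134.3] y [-129.4  128. ]
punnet0 318 c [670.6 219.3] size [57.3 56.8] ang 4.5 z [26.2 46.3 55.2]
punnet1 63 c [689.7  59.2] size [44.3 22.3] ang 88.9 z [30.  46.  54.6]
punnet2 247 c [677.5 -86.6] size [56.3 56.8] ang 31.0 z [27.9 47.3 56.1]
punnet3 308 c [ 675.3 -194.9] size [56.2 58.3] ang 31.6 z [25.7 45.8 55.2]
```

View pics/w8.png

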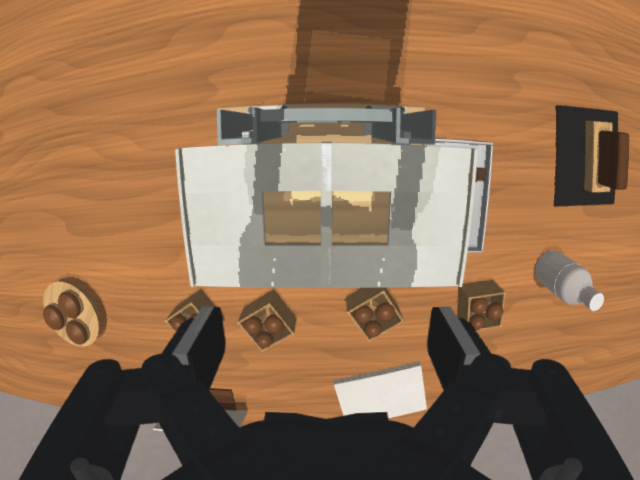

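The shelf is home: rear deck z is 161.2 (161 expected), level sideways, with a slight forward sag. Punnets sit at (185,315), (265,320), (373,313) and (485,305) in the image.

```bash
cat > pn.py <<'E'
from rep import *
def punnets(n):
    s,im,d=grab(n);P=cloud(n,d,s)*1000;X,Y,Z=P[...,0],P[...,1],P[...,2]
    k=((Z>30)&(Z<62)&(X>585)&(X<760)&(abs(Y)<300)).astype(np.uint8)
    N,l,st,_=cv2.connectedComponentsWithStats(k)
    for i in range(1,N):
        if st[i,4]>120:
            A=P[l==i];r=cv2.minAreaRect(A[:,:2].astype(np.float32));t=A[(A[:,2]<49)]
            print(n,st[i,4],'c',np.round(r[0],1),'size',np.round(r[1],1),'ang',round(r[2],1),'wall top z',np.percentile(t[:,2],90).round(1))
    return s,im,d
E
python3 - <<'E'
from pn import *
punnets('wrist');punnets('top')
go(675.2,-195,250,-59)
go(675.2,-195,250,31)
for y in(-92,-31,30,91):print(S(98,y))
E
```

```text
wrist 1505 c [665.   61.7] size [58.5 57. ] ang 31.4 wall top z 47.2
wrist 1254 c [670.5 219.8] size [58.6 58.2] ang 4.5 wall top z 47.0
wrist 355 c [ 659.4 -205.1] size [20.7 57.3] ang 34.3 wall top z 46.1
wrist 1459 c [677.6 -86.4] size [58.7 58.1] ang 30.7 wall top z 46.8
top 229 c [677.6 -86.9] size [56.2 56.6] ang 31.1 wall top z 47.7
top 282 c [ 675.3 -195.1] size [56.7 58.6] ang 32.0 wall top z 47.6
top 286 c [671.1 219.5] size [59.4 57.2] ang 4.1 wall top z 48.2
shift cm [  9.97 -18.98  18.49] turn -33.29 | now [498.2   2.  350. ] ybear 87.71 xdown [-1.4e-03  1.0e-04 -1.0e+00] F [ 0.2 -0.2 -0.6] t 26.18 gap 0.998 q6 -1.68
shift cm [  9.97 -18.98  18.49] turn 56.71 | now [498.2   2.  350. ] ybear 87.71 xdown [-1.4e-03  1.0e-04 -1.0e+00] F [ 0.2 -0.2 -0.6] t 26.18 gap 0.998 q6 -1.68
[527.42892581 -90.05880002]
[529.87696515 -29.10794192]
[532.3250045   31.84291619]
[534.77304384  92.79377429]
```

>>> jog_arm:
  motion:
    - [0, -2, 3, 8, 1]
    - [0, -5, 6, 17, 1]
    - [0, -8, 9, 26, 1]
    - [0, -11, 12, 35, 1]
    - [0, -14.5, 15, 44, 1]
    - [0, -17.5, 17.5, 52, 1]
    - [4, -19, 18.5, 56.4, 1]
    - [10, -19, 18.5, 56.4, 1]
    - [15, -19, 18.5, 56.4, 1]
    - [18, -19, 18.5, 56.4, 1]
    - [18, -19, 18.5, 56.4, 1]
    - [18, -19, 18.5, 56.4, 1]

```text
time: 27.68
eef_pos: [0.6761, -0.1954, 0.1722]
tool_rot: [0.798, 1.418, -0.798]
ft_force: [0.2, -0.4, 0.6]
finger_gap: 1.003
```

Run:
```python
from pn import *
punnets('wrist');punnets('top')
go(675.2,-195,31,31.4)
```

```text
wrist 5085 c [677.4 -86.6] size [56.8 56.5] ang 31.4 wall top z 47.5
wrist 4796 c [ 675.9 -195.3] size [56.2 57.2] ang 31.7 wall top z 47.4
top 254 c [677.4 -86.5] size [56.6 57.7] ang 31.6 wall top z 48.0
top 284 c [670.9 219.4] size [57.2 57.1] ang 3.2 wall top z 47.7
top 268 c [665.2  61.5] size [57.5 56.3] ang 31.2 wall top z 48.1
top 259 c [ 675.4 -194.5] size [56.9 56.8] ang 31.0 wall top z 48.1
shift cm [14.17 -0.08 -0.12] turn -0.09 | now [ 676.2 -195.5  172.7] ybear 31.31 xdown [ 0.0022 -0.001  -1.    ] F [ 0.7 -0.4  0.1] t 27.77 gap 1.002 q6 -0.94
```

>>> jog_arm:
  motion:
    - [5, 0, 0, 0, 1]
    - [10, 0, 0, 0, 1]
    - [13, 0, 0, 0, 1]
    - [14.2, 0, 0, 0, 1]
    - [14.2, 0, 0, 0, 1]
    - [14.2, 0, 0, 0, 0.6]
    - [14.2, 0, 0, 0, 0.5]
    - [14.2, 0, 0, 0, 0.4]
    - [14.2, 0, 0, 0, 0.4]
    - [14.2, 0, 0, 0, 0.4]
  newtons: 30

```text
time: 29.02
eef_pos: [0.6764, -0.1956, 0.0306]
tool_rot: [0.798, 1.417, -0.798]
ft_force: [-0.9, 1.1, 5.7]
finger_gap: 0.647
```

>>> jog_arm:
  motion:
    - [-1, 0, 0, 0, 0.4]
    - [-4, 0, 0, 0, 0.4]
    - [-9, 0, 0, 0, 0.4]
    - [-14, 0, 0, 0, 0.4]
    - [-19, 0, 0, 0, 0.4]
    - [-23, 0, 0, 0, 0.4]
    - [-24, 0, 0, 0, 0.4]
    - [-24, 0, 0, 0, 0.4]

```text
time: 30.02
eef_pos: [0.6757, -0.1952, 0.2692]
tool_rot: [0.798, 1.419, -0.798]
ft_force: [0.3, 0.1, -1.8]
finger_gap: 0.655
```

Run:
```python
from pn import *
go(*S(98,-92),189.5,-2.3)
```

```text
shift cm [  7.96  -7.2  -16.69] turn 33.61 | now [ 675.7 -195.2  269.2] ybear 31.31 xdown [ 6.e-04 -4.e-04 -1.e+00] F [ 0.3  0.1 -1.8] t 30.02 gap 0.655 q6 -0.94
```

>>> jog_arm:
  motion:
    - [0, -1, -3, 6, 0.4]
    - [0, -3, -7, 14, 0.4]
    - [0, -5, -11, 22, 0.4]
    - [0, -6.5, -14.5, 29, 0.4]
    - [0, -7.2, -16.7, 33.6, 0.4]
    - [0, -7.2, -16.7, 33.6, 0.4]
    - [3, -7.2, -16.7, 33.6, 0.4]
    - [5.5, -7.2, -16.7, 33.6, 0.4]
    - [7, -7.2, -16.7, 33.6, 0.4]
    - [7.7, -7.2, -16.7, 33.6, 0.4]
    - [7.7, -7.2, -16.7, 33.6, 0.4]

```text
time: 31.4
eef_pos: [0.5275, -0.0901, 0.1917]
tool_rot: [1.238, 1.19, -1.239]
ft_force: [0.4, -0.1, -0.9]
finger_gap: 0.646
```

Run:
```python
from pn import *
go(*S(98,-92),189,-2.3)
s,im,d=grab('scene');cv2.imwrite('pics/s5.png',cv2.resize(im[120:380,200:460,::-1],None,fx=2.2,fy=2.2))
```

```text
shift cm [ 0.27 -0.01 -0.01] turn 0.02 | now [527.5 -90.1 191.7] ybear -2.28 xdown [-3.e-04 -0.e+00 -1.e+00] F [ 0.4 -0.1 -0.9] t 31.4 gap 0.646 q6 -0.27
```

View pics/s5.png

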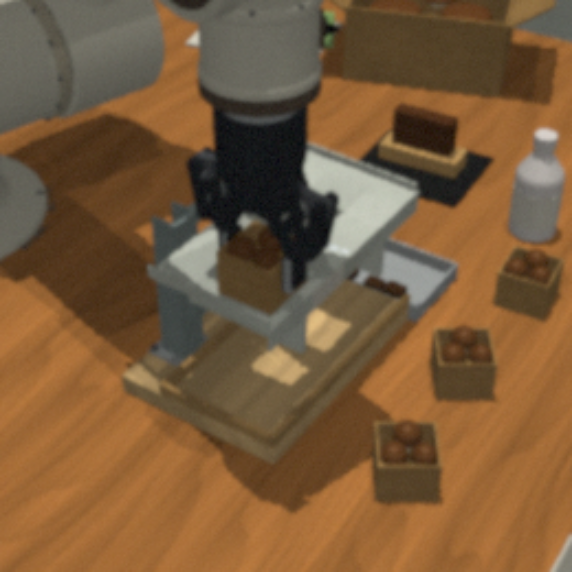

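The punnet hovers just above the deck at the -y end, square to the shelf. I lower and release it.

>>> jog_arm:
  motion:
    - [0.2, 0, 0, 0, 0.4]
    - [0.3, 0, 0, 0, 0.4]
    - [0.3, 0, 0, 0, 0.4]
    - [0.3, 0, 0, 0, 0.75]
    - [0.3, 0, 0, 0, 0.9]
    - [0.3, 0, 0, 0, 0.95]
    - [-1, 0, 0, 0, 0.95]
    - [-4, 0, 0, 0, 0.95]
    - [-8, 0, 0, 0, 1]
    - [-8, 0, 0, 0, 1]

```text
time: 32.7
eef_pos: [0.5283, -0.0902, 0.2757]
tool_rot: [1.24, 1.185, -1.235]
ft_force: [1.0, -0.1, -0.1]
finger_gap: 0.999
```

```bash
cat >> pn.py <<'E'
def shelf():
    s,im,d=grab('top');P=cloud('top',d)*1000;a=np.radians(YAW);c,n=np.cos(a),np.sin(a);x=P[...,0]-O[0];y=P[...,1]-O[1];X=c*x+n*y;Y=-n*x+c*y;Z=P[...,2]
    k=((Z>185)&(Z<222)&(X>20)&(X<170)&(abs(Y)<140)).astype(np.uint8)
    N,l,st,_=cv2.connectedComponentsWithStats(k)
    for i in range(1,N):
        if st[i,4]>60:
            A=np.c_[X[l==i],Y[l==i]];r=cv2.minAreaRect(A.astype(np.float32));print('on shelf',st[i,4],'c(stand)',np.round(r[0],1),'size',np.round(r[1],1),'ang',round(r[2],1),'z',np.percentile(Z[l==i],[10,95]).round(0))
    k=(Z>145)&(Z<176)&(X>5)&(X<130)&(abs(Y)<120);A=np.c_[X[k],Y[k],np.ones(k.sum())];b=np.linalg.lstsq(A,Z[k],rcond=None)[0];print('deck rear z',b[2].round(1),'slope',np.degrees(b[:2]).round(2),'top')
E
python3 - <<'E'
from pn import *
punnets('top');shelf()
go(677.5,-86.6,250,31.3)
E
```

```text
top 288 c [671.  219.2] size [57.1 57.2] ang 3.3 wall top z 47.9
top 265 c [623.3  39.8] size [56.7 55.8] ang 31.8 wall top z 47.9
deck rear z 159.6 slope [-1.95 -0.01] top
shift cm [ 2.25 14.98 -0.94] turn -33.59 | now [527.4 -90.  272.4] ybear -2.29 xdown [ 8.e-04 -4.e-04 -1.e+00] F [ 0.  -0.5 -0.8] t 32.8 gap 1.001 q6 -0.27
```

A punnet was knocked from (665, 62) to (623, 40), which is close to the shelf front. I'll take the others first and grasp that one off-centre.

>>> jog_arm:
  motion:
    - [0, 3, 0, -6, 1]
    - [0, 7, 0, -14, 1]
    - [0, 11, -0.5, -22, 1]
    - [0, 14, -0.9, -29, 1]
    - [0, 15, -0.9, -33.5, 1]
    - [4, 15, -0.9, -33.5, 1]
    - [9, 15, -0.9, -33.5, 1]
    - [10, 15, -0.9, -33.5, 1]
    - [10, 15, -0.9, -33.5, 1]

```text
time: 33.92
eef_pos: [0.6777, -0.087, 0.1723]
tool_rot: [0.799, 1.419, -0.8]
ft_force: [0.3, 0.6, 1.7]
finger_gap: 0.996
```

Run:
```python
from pn import *
punnets('wrist');shelf()
go(677.5,-86.6,31,31.3)
```

```text
wrist 5129 c [624.1  39.7] size [56.4 56.8] ang 31.9 wall top z 47.6
wrist 4730 c [677.9 -86.8] size [56.4 56.6] ang 31.3 wall top z 47.5
deck rear z 159.8 slope [-2.21  0.02] top
shift cm [14.3  -0.07 -0.12] turn -0.09 | now [678.3 -87.2 174. ] ybear 31.21 xdown [ 2.4e-03 -7.0e-04 -1.0e+00] F [ 1.5  0.4 -0.1] t 34.02 gap 0.999 q6 -0.78
```

>>> jog_arm:
  motion:
    - [5, 0, 0, 0, 1]
    - [10, 0, 0, 0, 1]
    - [13, 0, 0, 0, 1]
    - [14.2, 0, 0, 0, 1]
    - [14.2, 0, 0, 0, 1]
    - [14.2, 0, 0, 0, 0.6]
    - [14.2, 0, 0, 0, 0.5]
    - [14.2, 0, 0, 0, 0.4]
    - [14.2, 0, 0, 0, 0.4]
    - [14.2, 0, 0, 0, 0.4]

```text
time: 35.28
eef_pos: [0.6784, -0.0872, 0.0316]
tool_rot: [0.799, 1.417, -0.799]
ft_force: [-1.5, 0.3, 7.1]
finger_gap: 0.652
```

>>> jog_arm:
  motion:
    - [-1, 0, 0, 0, 0.4]
    - [-4, 0, 0, 0, 0.4]
    - [-9, 0, 0, 0, 0.4]
    - [-14, 0, 0, 0, 0.4]
    - [-19, 0, 0, 0, 0.4]
    - [-24, 0, 0, 0, 0.4]
    - [-25.5, 0, 0, 0, 0.4]
    - [-25.5, 0, 0, 0, 0.4]

```text
time: 36.28
eef_pos: [0.6777, -0.087, 0.2857]
tool_rot: [0.799, 1.417, -0.799]
ft_force: [-0.8, 0.6, -2.5]
finger_gap: 0.651
```

Run:
```python
from pn import *
shelf();go(*S(98,-31),189.5,-2.3)
```

```text
deck rear z 159.6 slope [-1.94 -0.09] top
shift cm [  9.46  -9.62 -12.59] turn 33.51 | now [677.4 -86.9 283.9] ybear 31.21 xdown [-1.e-03  2.e-04 -1.e+00] F [ 0.1  0.3 -2. ] t 36.33 gap 0.647 q6 -0.79
```

Run:
```python
from pn import *
for n in('scene','top','wrist'):
    s,im,d=grab(n);P=cloud(n,d,s)*1000;x=P[...,0]-O[0];y=P[...,1]-O[1];a=np.radians(YAW);c,m=np.cos(a),np.sin(a);X=c*x+m*y;Y=-m*x+c*y;Z=P[...,2]
    k=(Z>178)&(Z<222)&(X>40)&(X<170)&(Y>-140)&(Y<-50);print(n,k.sum(),X[k].min() if k.any() else 0, np.percentile(np.c_[X[k],Y[k],Z[k]],[3,50,97],axis=0).round(0) if k.any() else '')
    if n=='top': save('t2',im[140:300,200:420])
```

```text
scene 954 69.71591877317621 [[  72. -122.  180.]
 [ 106. -109.  201.]
 [ 127.  -67.  213.]]
top 0 0 
wrist 7493 71.4755852426625 [[  74. -117.  181.]
 [ 105.  -91.  203.]
 [ 128.  -63.  213.]]
```

View pics/t2.png

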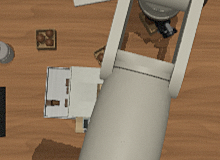

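The forearm blocks the top view, but the scene and wrist clouds show punnet 1 standing on the shelf at stand (100, -91). Next one goes beside it.

>>> jog_arm:
  motion:
    - [0, -1.5, -2, 6, 0.4]
    - [0, -4, -5, 14, 0.4]
    - [0, -7, -8.5, 22, 0.4]
    - [0, -9, -11.5, 29, 0.4]
    - [0, -9.6, -12.6, 33.5, 0.4]
    - [0, -9.6, -12.6, 33.5, 0.4]
    - [3, -9.6, -12.6, 33.5, 0.4]
    - [6, -9.6, -12.6, 33.5, 0.4]
    - [8, -9.6, -12.6, 33.5, 0.4]
    - [9.2, -9.6, -12.6, 33.5, 0.4]
    - [9.4, -9.6, -12.6, 33.5, 0.4]
    - [9.4, -9.6, -12.6, 33.5, 0.4]

```text
time: 37.98
eef_pos: [0.5306, -0.0291, 0.1913]
tool_rot: [1.238, 1.19, -1.238]
ft_force: [-0.3, -0.1, -1.3]
finger_gap: 0.653
```

>>> jog_arm:
  motion:
    - [0.1, 0, 0, 0, 0.4]
    - [0.1, 0, 0, 0, 0.4]
    - [0.1, 0, 0, 0, 0.75]
    - [0.1, 0, 0, 0, 0.9]
    - [0.1, 0, 0, 0, 0.95]
    - [-1, 0, 0, 0, 0.95]
    - [-4, 0, 0, 0, 0.95]
    - [-8, 0, 0, 0, 1]
    - [-8, 0, 0, 0, 1]

```text
time: 39.1
eef_pos: [0.5311, -0.0291, 0.2746]
tool_rot: [1.24, 1.185, -1.235]
ft_force: [0.1, 0.1, -0.5]
finger_gap: 1.0
```

```bash
cat >> pn.py <<'E'
def shelf2(n='wrist'):
    s,im,d=grab(n);P=cloud(n,d,s)*1000;a=np.radians(YAW);c,m=np.cos(a),np.sin(a);x=P[...,0]-O[0];y=P[...,1]-O[1];X=c*x+m*y;Y=-m*x+c*y;Z=P[...,2]
    k=((Z>178)&(Z<222)&(X>20)&(X<170)&(abs(Y)<140)).astype(np.uint8)
    N,l,st,_=cv2.connectedComponentsWithStats(k)
    for i in range(1,N):
        if st[i,4]>200:
            A=np.c_[X[l==i],Y[l==i]];r=cv2.minAreaRect(A.astype(np.float32));print(n,'on shelf',st[i,4],'c(stand)',np.round(r[0],1),'size',np.round(r[1],1),'ang',round(r[2],1),'z',np.percentile(Z[l==i],[10,95]).round(0))
E
python3 - <<'E'
from pn import *
punnets('top');shelf2();shelf2('scene')
go(671,219.3,172,4)
E
```

```text
top 287 c [671.3 219.4] size [57.8 57.1] ang 3.8 wall top z 47.9
wrist on shelf 14165 c(stand) [100.6 -60.6] size [119.   56.9] ang 89.9 z [193. 213.]
scene on shelf 1611 c(stand) [ 98.9 -63.4] size [122.   58.9] ang 89.7 z [184. 212.]
shift cm [  9.84  13.09 -25.37] turn -6.29 | now [530.1 -28.9 270.5] ybear -2.29 xdown [-5.e-04 -0.e+00 -1.e+00] F [-0.  -0.4  0.4] t 39.25 gap 0.996 q6 -0.16
```

Both stand neatly in a row (y −120…−1). Now the punnet at (671, 219).

>>> jog_arm:
  motion:
    - [0, 2, -4, -1, 1]
    - [0, 5, -9, -3, 1]
    - [0, 8, -14, -5, 1]
    - [0, 11, -19, -6.3, 1]
    - [0, 13.1, -23, -6.3, 1]
    - [3, 13.1, -25.4, -6.3, 1]
    - [7, 13.1, -25.4, -6.3, 1]
    - [10, 13.1, -25.4, -6.3, 1]
    - [10, 13.1, -25.4, -6.3, 1]

```text
time: 40.38
eef_pos: [0.6701, 0.2194, 0.1675]
tool_rot: [1.154, 1.245, -1.162]
ft_force: [0.5, -0.4, 0.4]
finger_gap: 0.999
```

Run:
```python
from pn import *
punnets('wrist')
go(671,219.3,31,4)
```

```text
wrist 4957 c [671.2 219.5] size [56.3 56.9] ang 3.9 wall top z 47.4
wrist 1333 c [618.7  49.5] size [57.3 36. ] ang 31.8 wall top z 45.9
shift cm [1.39e+01 4.00e-02 1.00e-02] turn 0.01 | now [670.9 219.4 170. ] ybear 4.01 xdown [-2.3e-03 -6.0e-04 -1.0e+00] F [ 0.5  0.6 -0.2] t 40.42 gap 0.999 q6 0.14
```

>>> jog_arm:
  motion:
    - [5, 0, 0, 0, 1]
    - [10, 0, 0, 0, 1]
    - [13, 0, 0, 0, 1]
    - [13.8, 0, 0, 0, 1]
    - [13.8, 0, 0, 0, 1]
    - [13.8, 0, 0, 0, 0.6]
    - [13.8, 0, 0, 0, 0.5]
    - [13.8, 0, 0, 0, 0.4]
    - [13.8, 0, 0, 0, 0.4]
    - [13.8, 0, 0, 0, 0.4]

```text
time: 41.68
eef_pos: [0.6719, 0.2197, 0.0345]
tool_rot: [1.159, 1.24, -1.156]
ft_force: [-1.2, 0.2, 6.2]
finger_gap: 0.649
```

>>> jog_arm:
  motion:
    - [-1, 0, 0, 0, 0.4]
    - [-4, 0, 0, 0, 0.4]
    - [-9, 0, 0, 0, 0.4]
    - [-14, 0, 0, 0, 0.4]
    - [-19, 0, 0, 0, 0.4]
    - [-24, 0, 0, 0, 0.4]
    - [-25, 0, 0, 0, 0.4]
    - [-25, 0, 0, 0, 0.4]

```text
time: 42.68
eef_pos: [0.6713, 0.2196, 0.2833]
tool_rot: [1.158, 1.241, -1.157]
ft_force: [0.7, 0.4, -2.1]
finger_gap: 0.653
```

Run:
```python
from pn import *
go(*S(98,91),189.5,-2.3)
```

```text
shift cm [  9.37 -14.51  11.69] turn 6.31 | now [671.3 219.6 283.3] ybear 4.01 xdown [ 8.e-04  1.e-04 -1.e+00] F [ 0.7  0.4 -2.1] t 42.67 gap 0.653 q6 0.14
```

>>> jog_arm:
  motion:
    - [0, -2, 2, 1, 0.4]
    - [0, -5.5, 5, 2.5, 0.4]
    - [0, -9.5, 8, 4, 0.4]
    - [0, -13, 10.5, 5.5, 0.4]
    - [0, -14.5, 11.7, 6.3, 0.4]
    - [0, -14.5, 11.7, 6.3, 0.4]
    - [3, -14.5, 11.7, 6.3, 0.4]
    - [6, -14.5, 11.7, 6.3, 0.4]
    - [8, -14.5, 11.7, 6.3, 0.4]
    - [8.9, -14.5, 11.7, 6.3, 0.4]
    - [9.1, -14.5, 11.7, 6.3, 0.4]
    - [9.1, -14.5, 11.7, 6.3, 0.4]

```text
time: 44.18
eef_pos: [0.5352, 0.0932, 0.1923]
tool_rot: [1.238, 1.191, -1.238]
ft_force: [-4.1, 0.8, 5.3]
finger_gap: 0.655
```

>>> jog_arm:
  motion:
    - [0.1, 0, 0, 0, 0.4]
    - [0.1, 0, 0, 0, 0.4]
    - [0.1, 0, 0, 0, 0.75]
    - [0.1, 0, 0, 0, 0.9]
    - [0.1, 0, 0, 0, 0.95]
    - [-1, 0, 0, 0, 0.95]
    - [-4, 0, 0, 0, 0.95]
    - [-8, 0, 0, 0, 1]
    - [-8, 0, 0, 0, 1]

```text
time: 45.3
eef_pos: [0.5357, 0.0928, 0.2756]
tool_rot: [1.241, 1.186, -1.235]
ft_force: [-0.4, -0.2, 0.3]
finger_gap: 0.999
```

Run:
```python
from pn import *
punnets('top');shelf2();shelf2('scene')
go(636,47.8,200,-58.2)
```

```text
wrist on shelf 8136 c(stand) [100.5  91.3] size [56.7 57.5] ang 0.6 z [190. 212.]
wrist on shelf 2746 c(stand) [101.2 -19.4] size [56.5 38.8] ang 1.2 z [182. 209.]
scene on shelf 730 c(stand) [99.3 88.2] size [58.8 62.5] ang 0.5 z [183. 212.]
scene on shelf 1600 c(stand) [ 99.1 -63.5] size [122.1  59.1] ang 89.2 z [184. 212.]
shift cm [ 7.14 10.31  4.08] turn 55.91 | now [534.7  92.7 271.5] ybear -2.29 xdown [-5.e-04 -1.e-04 -1.e+00] F [ 0.1 -0.1 -0.4] t 45.45 gap 0.999 q6 0.07
```

>>> jog_arm:
  motion:
    - [0, 2, 0.5, 8, 1]
    - [0, 4, 1.5, 17, 1]
    - [0, 6, 2.5, 26, 1]
    - [0, 8, 3.5, 35, 1]
    - [0, 10.3, 4.1, 44, 1]
    - [1, 10.3, 4.1, 52, 1]
    - [2, 10.3, 4.1, 55.9, 1]
    - [2, 10.3, 4.1, 55.9, 1]
    - [2, 10.3, 4.1, 55.9, 1]

```text
time: 46.58
eef_pos: [0.6361, 0.0476, 0.2518]
tool_rot: [1.906, 0.545, -1.907]
ft_force: [-0.0, 0.4, 0.1]
finger_gap: 0.996
```

Run:
```python
from pn import *
s,im,d=punnets('wrist');save('w9',im)
P=cloud('wrist',d,s)*1000;X,Y,Z=P[...,0],P[...,1],P[...,2];k=(Z>140)&(Z<175)&(X<600)&(abs(Y-45)<70);print('shelf front x',np.percentile(X[k],[99,99.9]))
go(636,47.8,31,-58.2)
```

```text
wrist 2819 c [624.   39.6] size [56.5 56. ] ang 31.8 wall top z 47.3
shelf front x [572.67469347 573.33441356]
shift cm [ 2.21e+01 -2.00e-02  0.00e+00] turn 0.09 | now [636.1  47.7 252. ] ybear -58.11 xdown [ 1.e-04 -1.e-04 -1.e+00] F [-0.3 -0.1  0.1] t 46.62 gap 0.998 q6 0.97
```

View pics/w9.png

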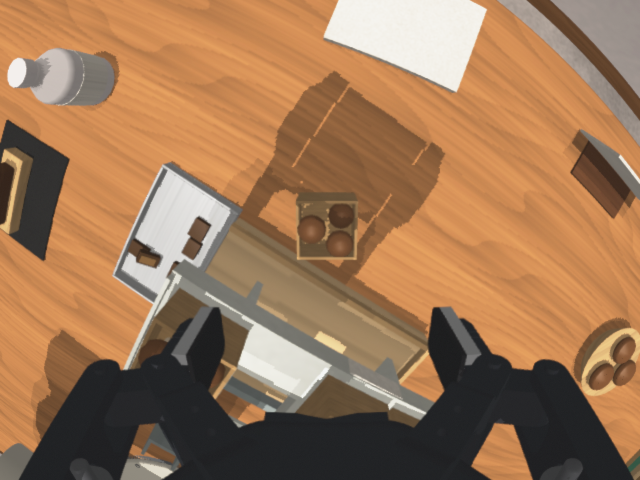

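The last punnet is at (327,228), clear of the shelf front (x≈573). I grip it offset 16 mm to the outside.

>>> jog_arm:
  motion:
    - [5, 0, -0.15, 0, 1]
    - [10, 0, -0.15, 0, 1]
    - [14, 0, -0.15, 0, 1]
    - [18, 0, -0.15, 0, 1]
    - [20.5, 0, -0.15, 0, 1]
    - [22, 0, -0.15, 0, 1]
    - [22, 0, -0.15, 0, 1]

```text
time: 47.5
eef_pos: [0.6372, 0.0484, 0.0315]
tool_rot: [1.906, 0.544, -1.908]
ft_force: [0.4, -0.3, 0.6]
finger_gap: 1.003
```

>>> jog_arm:
  motion:
    - [0, 0, 0, 0, 0.6]
    - [0, 0, 0, 0, 0.5]
    - [0, 0, 0, 0, 0.4]
    - [0, 0, 0, 0, 0.4]
    - [0, 0, 0, 0, 0.4]

```text
time: 48.12
eef_pos: [0.6381, 0.0484, 0.0332]
tool_rot: [1.909, 0.543, -1.905]
ft_force: [-0.0, -0.9, 7.0]
finger_gap: 0.651
```

>>> jog_arm:
  motion:
    - [-0.5, 0, 0, 0, 0.4]
    - [-1, 0, -2, 0, 0.4]
    - [-1.5, 0, -5, 0, 0.4]
    - [-6, 0, -7, 0, 0.4]
    - [-12, 0, -7, 0, 0.4]
    - [-18, 0, -7, 0, 0.4]
    - [-23, 0, -7, 0, 0.4]
    - [-25, 0, -7, 0, 0.4]
    - [-25, 0, -7, 0, 0.4]

```text
time: 49.25
eef_pos: [0.6971, 0.0854, 0.2836]
tool_rot: [1.91, 0.543, -1.904]
ft_force: [0.2, 0.3, -2.4]
finger_gap: 0.652
```

Run:
```python
from pn import *
s,im,d=grab('wrist');P=cloud('wrist',d,s)
M=R.from_rotvec(s['tool_rot']).as_matrix();T=(P-s['eef_pos'])@M*1000
k=(T[...,0]>-5)&(T[...,0]<40)&(abs(T[...,1])<26)&(T[...,2]>-60)&(T[...,2]<80);k[:180]&=True
A=T[k];print('held in tool frame: n',k.sum(),'x',np.percentile(A[:,0],[2,50,98]).round(0) if len(A) else '', 'y',np.percentile(A[:,1],[1,99]).round(0) if len(A) else '','z',np.percentile(A[:,2],[1,99]).round(0) if len(A) else '')
go(*S(98,30+16),190,-2.3)
```

```text
held in tool frame: n 7877 x [-4. 15. 31.] y [-26.  26.] z [-12.  43.]
shift cm [ 9.16 -5.45 15.9 ] turn -55.89 | now [696.8  85.3 281.7] ybear -58.19 xdown [ 2.e-04 -1.e-04 -1.e+00] F [ 0.1  0.9 -2.2] t 49.3 gap 0.649 q6 1.03
```

>>> jog_arm:
  motion:
    - [0, 0, 1, -8, 0.4]
    - [0, -0.5, 3.5, -17, 0.4]
    - [0, -1.5, 6, -26, 0.4]
    - [0, -3, 9, -35, 0.4]
    - [0, -4, 12, -44, 0.4]
    - [0, -5, 15, -52, 0.4]
    - [0, -5.45, 15.9, -55.9, 0.4]
    - [0, -5.45, 15.9, -55.9, 0.4]
    - [3, -5.45, 15.9, -55.9, 0.4]
    - [5, -5.45, 15.9, -55.9, 0.4]
    - [5, -5.45, 15.9, -55.9, 0.4]

```text
time: 50.68
eef_pos: [0.5327, 0.0479, 0.2297]
tool_rot: [1.238, 1.192, -1.243]
ft_force: [-0.3, -0.0, -1.9]
finger_gap: 0.648
```

Run:
```python
from pn import *
go(*S(98,46),190.5,-2.3)
s,im,d=grab('wrist');P=cloud('wrist',d,s)*1000;a=np.radians(YAW);c,m=np.cos(a),np.sin(a);x=P[...,0]-O[0];y=P[...,1]-O[1];X=c*x+m*y;Y=-m*x+c*y;Z=P[...,2]
for nm,k in(('held',(Z>222)&(Z<262)&(abs(X-98)<25)&(Y>-30)&(Y<75)),('neigh-',(Z>190)&(Z<216)&(abs(X-100)<25)&(Y<6)&(Y>-60)),('neigh+',(Z>190)&(Z<216)&(abs(X-100)<25)&(Y>56)&(Y<130))):
    if k.sum()>20: print(nm,k.sum(),np.percentile(Y[k],[1,99]).round(1),np.percentile(Z[k],[5,95]).round(0))
s,im,d=grab('scene');cv2.imwrite('pics/s6.png',cv2.resize(im[140:340,220:460,::-1],None,fx=2.5,fy=2.5))
```

```text
shift cm [3.92 0.04 0.01] turn -0.08 | now [532.7  47.9 229.7] ybear -2.38 xdown [-3.8e-03  1.0e-04 -1.0e+00] F [-0.3 -0.  -1.9] t 50.67 gap 0.648 q6 -0.01
held 12377 [18.8 57.8] [225. 251.]
neigh- 327 [2.6 5.9] [199. 215.]
neigh+ 13141 [ 56.7 119.1] [199. 213.]
```

View pics/s6.png

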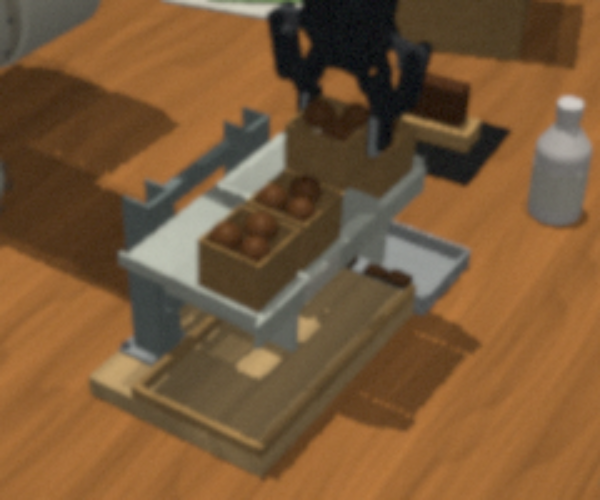

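The punnets stand in place; the held one spans y 1.5–58 between neighbours at −1 and 63. I nudge it +1 mm and lower.

>>> jog_arm:
  motion:
    - [1.5, 0, -0.1, 0, 0.4]
    - [2.8, 0, -0.1, 0, 0.4]
    - [3.6, 0, -0.1, 0, 0.4]
    - [3.8, 0, -0.1, 0, 0.4]
    - [3.9, 0, -0.1, 0, 0.4]
    - [3.9, 0, -0.1, 0, 0.4]

```text
time: 51.52
eef_pos: [0.5332, 0.0488, 0.1931]
tool_rot: [1.239, 1.19, -1.238]
ft_force: [0.4, 0.7, -2.0]
finger_gap: 0.651
```

>>> jog_arm:
  motion:
    - [0, 0, 0, 0, 0.75]
    - [0, 0, 0, 0, 0.9]
    - [0, 0, 0, 0, 0.95]
    - [-1, 0, 0, 0, 0.95]
    - [-4, 0, 0, 0, 0.95]
    - [-9, 0, 0, 0, 1]
    - [-14, 0, 0, 0, 1]
    - [-18, 5, 0, 0, 1]
    - [-18, 10, 0, 0, 1]
    - [-18, 15, 0, 0, 1]
    - [-18, 20, 0, 0, 1]
    - [-18, 20, 0, 0, 1]

```text
time: 53.02
eef_pos: [0.7357, 0.0404, 0.3689]
tool_rot: [1.237, 1.193, -1.242]
ft_force: [-0.9, -0.2, -0.9]
finger_gap: 1.001
```

>>> jog_arm:
  motion:
    - [0, 0, -6, 0, 1]
    - [0, 0, -12, 0, 1]
    - [0, 0, -18, 0, 1]
    - [0, 0, -24, 0, 1]
    - [0, 0, -30, 0, 1]
    - [0, 0, -35, 0, 1]
    - [0, 0, -35, 0, 1]

```text
time: 53.9
eef_pos: [0.7388, 0.3912, 0.3635]
tool_rot: [1.233, 1.194, -1.238]
ft_force: [0.2, -0.1, -0.6]
finger_gap: 0.997
```

Run:
```python
from rep import *
from pn import shelf,shelf2
shelf();shelf2('scene')
s,im,d=grab('top');P=cloud('top',d);rep(P,'scraper',160,220,212,285,.014,.09);rep(P,'scr top',160,220,212,285,.06,.09)
rep(P,'bottle',180,170,222,210,.03,.16);rep(P,'dish',435,155,495,210,.01,.08)
a=cv2.resize(im[170:285,155:375,::-1],None,fx=3,fy=3);s,im,d=grab('scene');b=cv2.resize(im[150:340,230:470,::-1],(660,522))
cv2.imwrite('pics/f1.png',cv2.resize(np.vstack([a,b]),None,fx=.68,fy=.68));go(0,0,0)
```

```text
on shelf 353 c(stand) [99.8 91.2] size [56.3 57. ] ang 89.6 z [197. 212.]
on shelf 346 c(stand) [99.4 29.9] size [55.9 57. ] ang 89.3 z [196. 212.]
on shelf 341 c(stand) [100.6 -29.7] size [57.1 55.9] ang 0.0 z [197. 213.]
on shelf 349 c(stand) [ 99.9 -91. ] size [57.  56.3] ang 0.0 z [196. 212.]
deck rear z 158.1 slope [0.68 0.02] top
scene on shelf 2722 c(stand) [99.3 -2. ] size [244.1  59.1] ang 89.8 z [185. 212.]
scraper few 0
scr top few 0
bottle 326 c [626.9 335.3] size [55.3 38.1] ang 7.2 z [ 39.2  87.9 129.6]
dish 1304 c [ 674.  -430.8] size [119.3 121.1] ang 48.0 z [22.2 30.  49.6]
shift cm [ 36.34 -72.75  41.78] turn 0 | now [740.8 386.2 371.4] ybear -2.35 xdown [ 0.0087  0.0039 -1.    ] F [-1.4 -0.4  1.1] t 54.1 gap 0.999 q6 0.43
```

View pics/f1.png

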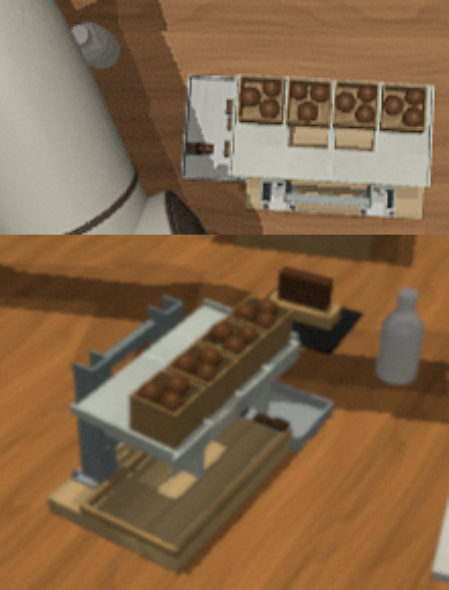

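All four punnets stand on the shelf and the chips are in the tray. One last numeric check of the scraper and deck (scene camera) before hand-in.

Run:
```python
from rep import *
s,im,d=grab('scene');P=cloud('scene',d)*1000;k=(abs(P[...,0]-450)<90)&(abs(P[...,1]-405)<90)&(P[...,2]>15)&(P[...,2]<90);A=P[k]
g=A[A[:,2]>68];print('scraper pts',len(A),A.min(0).round(0),A.max(0).round(0),'grip top c',np.median(g,0).round(0))
a=np.radians(YAW);c,m=np.cos(a),np.sin(a)
s,im,d=grab('top');P=cloud('top',d)*1000
x=P[...,0]-O[0];y=P[...,1]-O[1];X=c*x+m*y;Y=-m*x+c*y
for lo,hi in((6,20),(20,38)):
    k=(X>lo)&(X<hi)&(abs(Y)<110)&(P[...,2]>140)&(P[...,2]<180);print('deck z',lo,hi,np.median(P[...,2][k]).round(1),k.sum())
k=(X>77)&(X<122)&(abs(Y)<115)&(P[...,2]>185);print('upr top',np.median(P[...,2][(P[...,2]>175)&(P[...,2]<195)&(X<0)&(X>-28)]).round(1))
print(np.abs(s['qvel']).max())
```

```text
scraper pts 738 [397. 385.  15.] [503. 429.  79.] grip top c [452. 402.  74.]
deck z 6 20 159.1 443
deck z 20 38 158.3 560
upr top 183.8
0.005313604357390754
```

```bash
python3 -c "
from rig import arm
print(arm.close_job())"
```

```text
the job is handed in; nothing more can be done
None
```

The job is handed in, at about 54 s of robot time; no verdict was reported.

- **Chips:** I swept all five into the scrap tray with the scraper. One leans on another in the tray. The board was empty in the views taken after the sweep.
- **Scraper:** It stands back on its mat. The last check, from the scene camera, put it at about (450, 407) mm.
- **Shelf:** I hooked it into the upper two slots and pressed to about 48 N, more than the 15 to 20 N suggested, where it stopped moving down. After release the deck's rear edge was at 161.2 mm (161 expected) and the front sagged about 2 mm at the grip point.
- **Punnets:** All four stand in a row on the shelf, at y about -91, -30, +30 and +91 mm and x about 100 mm in the stand's frame. One was knocked aside on the table during the run, so I measured it again before gripping it.
- **Bottle and dish:** The gripper never went to either. The dish's reading was unchanged. The bottle was partly hidden by the arm in the last top view, so its reading there (about 7 mm off) is not reliable.

**Checks that disagreed:** The top camera could not see the scraper at the end because the arm was in the way. A slope fit to the deck in the last top view came out at 0.7° the wrong way. I put that down to the punnets covering most of the deck. Plain deck heights from the same view (159.1 mm near the rear, with the upright tops reading 1.2 mm low) fit a shelf that is fully home.

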